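# Bleed the microscope's lift stage down to the focus mark

### The arm

A 6-joint arm with a two-finger parallel gripper is mounted at the origin on the work surface. World frame = base frame: x ahead of the robot, y to its left, z up, the work surface at z = 0. Lengths are in mm, angles in rad, forces in N, time in s.
With the tool pointing down it reaches from about 350 to 875 mm from the base axis. Payload 4.2 kg.
Tool frame: the origin (TCP) lies midway between the tips of the shut fingers; the grasp point (between the pads) lies 19 mm behind it (arm.grip_point_offset is the z of the grasp point in the tool frame, in mm); z points along the fingers, x is the direction in which the jaws open and shut, and the axes are right-handed (so a half turn about z gives the same grasp; the last joint's range is limited). The gripper opens to 85 mm and grips with 20 to 120 N. Pads are 22 mm wide; open, the fingers measure 114 mm over their backs; the gripper's body (76 mm by 85 mm) begins 54 mm behind the grasp point. The pads swing forward as they close: fully open they stand 13 mm farther back than shut.
Start: joints at [1.595, 0.385, 0.008, 0, -1.194, -0.259], TCP at [145.374, 607.837, 231.312] pointing down, gripper open.
Joint ranges: [-3.14, 3.14], [-1.21, 2.06], [-1.07, 1.41], [-3.16, 2.05], [-2.99, -0.16], [-3.1, 3.1]. Speed limits (rad/s): [2.79, 2.79, 3.14, 3.14, 3.14, 3.14].

### API

Orientations are given as a unit quaternion [x, y, z, w].
In Python, from bench import arm gives the robot as it stands.
- The arm moves only by the shell command python3 -m jog 'ROWS'. ROWS is JSON, a list of rows, each an object of numbers: "hand": the finger opening in mm, from 0 to 85.4; "dx", "dy", "dz": the shift along the tool's x, y, z in mm; "rx", "ry", "rz": the turn, a rotation vector about the tool's x, y, z in rad. A call has 1 to 5 rows; each row shifts and turns the commanded pose from where the row before left it, along the tool's axes as they then stand; what a row does not reach is not made up. A row lasts 1/12 s, in which the tool goes at most 41.7 mm and 7.16 degrees, less where a joint would pass 70% of its speed; a pose out of reach is approached as far as the arm can. A call with a gripper value outside its range is refused whole. The fingers move at their own pace and stop on an object; the grip force is fixed at half the most. Time passes only in rows, so rows that do not move let the fingers close. It gives the time, the measured TCP pose, the force and the opening at its end, in the units of the state.
- arm.read_state(): the state, without advancing time (a new reading comes with each control period).
- arm.get_image(name): name is "side" or "top"; returns a dict with "img" (384x512x3 uint8, red, green, blue), "depth" (384x512 float32, mm along the optical axis (not along the pixel's ray), 0 where there is no reading), "intrinsics" (3x3 intrinsics, pixels), "R" (3x3) and "t" (3): a world point X has camera coordinates R X + t. Camera axes: x right, y down, z forward; pixel columns grow to the right and rows downward; lengths in mm; the calibration is good to about 2 mm. A picture is of the moment at which its call begins.
- arm.job_done(): hands the job in, once; it reports no verdict.
The state is a dict: "clock": time; "joints": joint angles; "joint_vel": joint speeds; "joint_efforts": joint torques, N m; "position": TCP position; "ee_rot": TCP orientation; "contact_force": force on the tool from outside, world axes, zero at the start; "wrist_torque": the same for the moment, N m; "gripper_width": finger opening in mm.
Only numpy, scipy, OpenCV 4.12 (cv2) and the standard library are available. Lean on these libraries where they do the work, as an engineer would, in place of code of your own. Each camera call takes 0.05 s, during which the arm holds its last target.

### The job

The heavy lift stage under the inspection microscope has been pumped up too high. Crack its red release valve open just far enough that the stage creeps down slowly, never dropping fast, and shut the valve fully again so that the stage stays with its red pointer inside the green band on the scale post; it cannot be raised again. Work only with the valve: keep off the stage, leave the mouse, the screwdriver and the tray where they are, and let go of the valve when finished.

Things in the scene. Friction and masses are not known exactly. Their poses are not given: they have to be found in the camera images.
- station: Fixed microscope stand: black base plate 340 x 360 x 15 mm and a cream hydraulic unit (140 x 140 mm, top 85 mm above the table) with the lift stage. Origin: on the table under the ram's middle; valve on its -x side, z up. A steel column (28 mm) stands at x 90, y -150 mm, 475 mm tall, with a drive box and arm to the head; the scale post at x 45, y 108, 210 mm tall.
- valve_grip (a point): Middle of the valve's red wing handle: a flat paddle 80 mm long (point x), 12 mm thick (point y), 30 mm deep along the stem (point z), on a 12 mm stem; 133 mm to the station's -x side, 117 mm above the table. Site z is the turning axis, pointing out, leaning 40 degrees from vertical towards the station's -x. Shut, the paddle's length lies in the station's x-z plane.
- valve (a joint): Turn of the valve, rad: 0 shut (hard stop), growing counter-clockwise seen from outside (positive about the point's z) to a stop at 1.4. Friction 0.2 N m; stays where left. Shut it holds the stage; from a point between 0.2 and 0.8, unknown as the weight is, the stage sinks, about 10 mm/s faster per further 0.1 rad, settling to a new speed in some 0.5 s. Wide open is too fast (over 35 mm/s).
- stage: The lift stage: a dark steel plate 130 x 150 x 12 mm on a ram, an aluminium lens frame clamped on it; about 2 to 3.4 kg together. Origin: centre of the plate's underside; 105 mm above the table at the bottom of its stroke, 163 to 180 mm at the start. It only sinks, by its own weight, while the valve is open enough. Sinking faster than 30 mm/s jars it. Not to be touched.
- pointer (a point): Tip of the red pointer that sticks out from the stage's +y edge beside the scale post; it moves up and down with the stage. The pointer is 4 mm thick; the point is at its mid-height, 6 mm above the underside of the stage plate (169 to 186 mm above the table at the start).
- band: The green band clamped round the white scale post, 36 x 14 mm and 10 mm tall. Origin: its centre; its height, 131 to 146 mm above the table, differs from time to time. The pointer must stop level with it: the middle of the pointer's thickness no higher than its top edge and no lower than its bottom edge.
- mouse: Black computer mouse, 105 x 58 x 34 mm, lying loose at the station's +y side. Origin: centre of its underside. Leave it alone.
- tray: Blue parts tray with green circuit boards, 170 x 130 x 30 mm, loose at the station's -y side. Origin: centre of its underside. Leave it alone.
- driver: Screwdriver, 190 mm long, lying loose on the table in front of the station (its -x side). Leave it alone.
- head (a point): Middle of the underside of the cream camera head over the stage, 280 mm above the table; the head is 180 mm (station x) by 110 mm (y) by 160 mm tall, and its 70 mm lens hangs 20 mm lower. Its front overhangs the valve's upper part, so reach the valve along the valve's own leaning axis, not straight down.

How it is judged (in metres and radians):
On the way:
1. the valve is cracked open and the stage has begun to creep down (6 mm or more) (value of joint valve above 0.15 rad and distance of pointer from where it was at the start of the episode above 0.006 m), for 0.1 s.
At the end, for the whole second after the job is handed in: the stage stands still with the middle of its pointer within the green band (5 mm either side of the band's middle), and the valve is shut (within 0.12 rad of its stop) and released (z of pointer in the frame of band between -0.005 and 0.005 m and value of joint valve below 0.12 rad and linear speed of stage below 0.002 m/s); the robot touches nothing.
It fails at once if the stage sinks faster than 30 mm/s (linear speed of stage above 0.03 m/s).
It fails at once if the robot presses on the stage or the part on it (over 2 N) (contact force between any of the fingers, the arm and stage above 2 N).
It fails at once if the mouse, the tray or the screwdriver is moved (over 20 mm) (distance of any of mouse, tray, driver from where it was at the start of the episode above 0.02 m).
It also fails if it takes over 54 s, if anything falls off the work surface, if the arm or the gripper's body presses on something with over 40 N, if the wrist force passes 120 N, or if a joint passes its speed limit or range.

## Working session

There is one attempt and no reset: what is moved stays moved. The work goes in short steps, Python scripts to look and compute and a shell command to move; the robot and the scene stay as the last step left them, time stands still between calls to the robot, and variables do not carry over. Pictures are saved under pics/ and viewed, and the job is handed in when it is done.

```bash
mkdir -p pics; ls; python3 - <<'E'
from bench import arm
import cv2,numpy as np
s=arm.read_state();print(s)
for n in("side","top"):
    d=arm.get_image(n);cv2.imwrite(f"pics/{n}0.png",cv2.cvtColor(d["img"],cv2.COLOR_RGB2BGR));np.savez(f"pics/{n}0.npz",**d)
    print(n,d["intrinsics"].tolist(),(-d["R"].T@d["t"]).round(1),d["R"].round(3).tolist())
E
```

```text
pics
{'clock': 0.0, 'joints': array([ 1.59460675e+00,  3.85527876e-01,  6.62115858e-03, -5.04672473e-04,
       -1.19398330e+00, -2.58600494e-01]), 'joint_vel': array([-0.00075775, -0.0005513 ,  0.00128423, -0.00056329,  0.00094385,
        0.00084497]), 'joint_efforts': array([ 3.31896456e-05, -3.92291307e+01,  1.88393015e+01,  4.18624341e+00,
       -4.70750907e-03, -3.34586630e-06]), 'position': array([145.24302398, 607.28825229, 230.23621992]), 'ee_rot': array([-6.19346115e-01,  7.85117341e-01, -6.96192152e-04, -8.16218423e-04]), 'contact_force': array([0.88476747, 1.48227585, 0.40044558]), 'wrist_torque': array([ 0.00680552, -0.01539536, -0.00216517]), 'gripper_width': 85.48376489028372}
side [[397.6593537703362, 0.0, 245.18860736879486], [0.0, 397.6593537703362, 189.21354490868487], [0.0, 0.0, 1.0]] [969.4 714.3 850. ] [[-0.833, 0.554, -0.016], [0.356, 0.512, -0.782], [-0.424, -0.657, -0.623]]
top [[438.86148167938836, 0.0, 252.46432383169608], [0.0, 438.86148167938836, 192.53482436857283], [0.0, 0.0, 1.0]] [ 377.1   11.5 1415.9] [[-0.026, -0.999, -0.029], [-0.992, 0.03, -0.126], [0.127, 0.025, -0.992]]
```

View pics/side0.png

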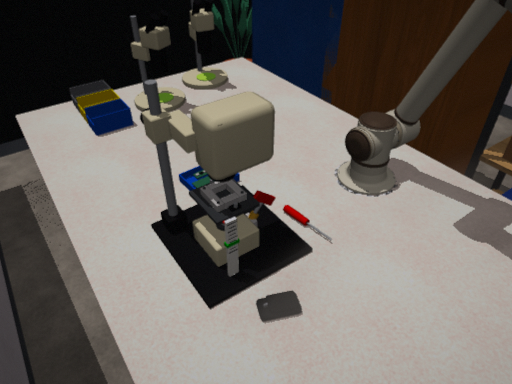

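View pics/top0.png

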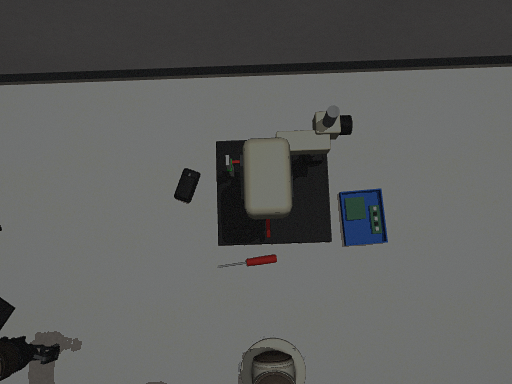

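```bash
cat >h.py <<'E'
import numpy as np,cv2
from bench import arm
def load(n,i): return dict(np.load(f"pics/{n}{i}.npz"))
def cap(n,i):
    d=arm.get_image(n);np.savez(f"pics/{n}{i}.npz",**d);return d
def pt(d,u,v,z=None):
    "pixel->world by depth, (z in world mm -> plane)"
    K=d["intrinsics"];r=np.array([(u-K[0,2])/K[0,0],(v-K[1,2])/K[1,1],1.]);c=-d["R"].T@d["t"];w=d["R"].T@r
    if z is not None: return c+w*(z-c[2])/w[2]
    return c+w*d["depth"][int(round(v)),int(round(u))]
def proj(d,X):
    p=d["R"]@np.asarray(X,float)+d["t"];return (d["intrinsics"]@p)[:2]/p[2]
def crop(d,u0,v0,u1,v1,name,k=5):
    im=cv2.cvtColor(d["img"],cv2.COLOR_RGB2BGR)[v0:v1,u0:u1]
    cv2.imwrite(f"pics/{name}.png",cv2.resize(im,None,fx=k,fy=k,interpolation=cv2.INTER_CUBIC))
def world(d):
    v,u=np.mgrid[:384,:512];K=d["intrinsics"]
    r=np.stack([(u-K[0,2])/K[0,0],(v-K[1,2])/K[1,1],np.ones(u.shape)],-1)*d["depth"][...,None]
    return (r-d["t"])@d["R"]
E
python3 - <<'E'
from h import *
s=load("side",0);t=load("top",0)
crop(s,150,150,310,290,"sz",5);crop(t,200,110,360,280,"tz",4) 
# black plate in top
W=world(t);hsv=cv2.cvtColor(t["img"],cv2.COLOR_RGB2HSV)
m=((hsv[...,2]<60)&(abs(W[...,2]-15)<15)).astype(np.uint8);m[:110]=0;m[290:]=0;m[:,:205]=0;m[:,345:]=0
m=cv2.morphologyEx(m,cv2.MORPH_OPEN,np.ones((3,3),np.uint8))
ys,xs=np.nonzero(m);P=np.array([pt(t,u,v,15)[:2] for u,v in zip(xs,ys)],np.float32)
print(cv2.minAreaRect(P),P.min(0),P.max(0))
for n,d in(("s",s),("t",t)):
    hv=cv2.cvtColor(d["img"],cv2.COLOR_RGB2HSV)
    for nm,mk in(("red",((hv[...,0]<8)|(hv[...,0]>172))&(hv[...,1]>150)&(hv[...,2]>50)),("green",(abs(hv[...,0].astype(int)-60)<18)&(hv[...,1]>120)&(hv[...,2]>60))):
        k,l,st,c=cv2.connectedComponentsWithStats(mk.astype(np.uint8))
        W=world(d)
        for i in range(1,k):
            if st[i,4]>4:print(n,nm,st[i],c[i].round(1),np.median(W[l==i],0).round(0))
E
```

```text
((561.271240234375, -16.33868408203125), (339.3804016113281, 360.1647033691406), 0.36968904733657837) [ 390.64145 -197.44264] [730.3016  163.99886]
s red [253 191  22  14 178] [263.4 197.5] [454.  10. 123.]
s red [283 205  26  20 202] [295.4 214.4] [345.  31.  19.]
s red [222 220   2   3   5] [222.6 221.2] [627.  80. 177.]
s green [225   0   4  10  13] [226.8   3.8] [ -715. -2100.    73.]
s green [242   0   6   7  24] [244.4   2.9] [ -840. -2038.    61.]
s green [212   5   9  14  54] [216.   11.8] [ -575. -2027.    38.]
s green [246  11   5  15  19] [248.1  18.2] [ -767. -1881.    -6.]
s green [204  73  11   7  46] [209.2  75.5] [   35. -1052.    24.]
s green [158  93  15   9  83] [164.7  96.7] [ 333. -952.   25.]
s green [196 173  11   5  17] [200.8 175. ] [ 483. -328.   11.]
s green [193 177  17  11  98] [201.7 182. ] [ 501. -289.   12.]
s green [224 238  16   9  28] [229.9 242.6] [636. 118. 135.]
t red [232 160   8   3  24] [235.5 161. ] [627.  89. 183.]
t red [266 219   5  18  62] [267.8 227. ] [440.   2. 130.]
t red [247 255  30  11 221] [261.5 259.9] [341.  23.  24.]
t green [231 159   1   6   6] [231.  161.5] [634. 105. 139.]
```

View pics/sz.png

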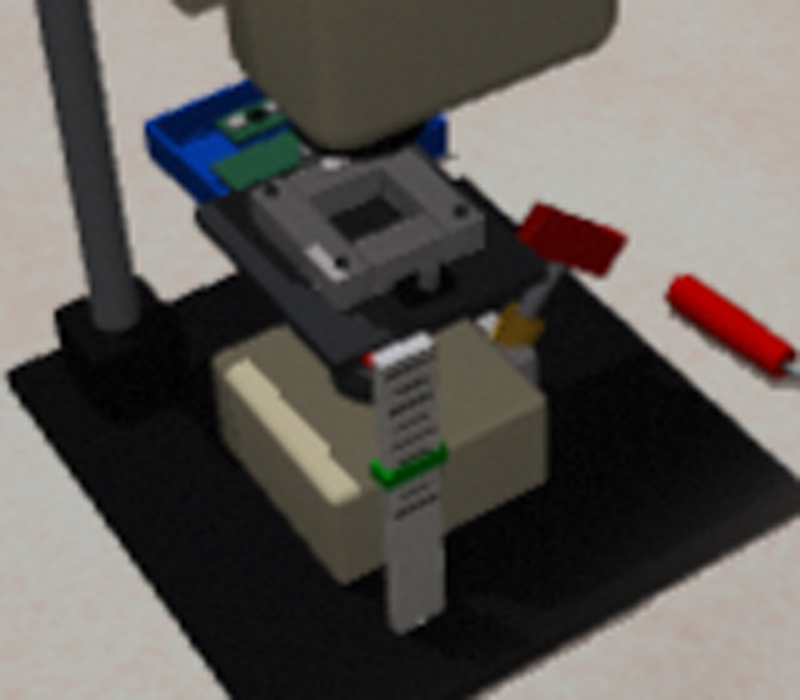

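View pics/tz.png

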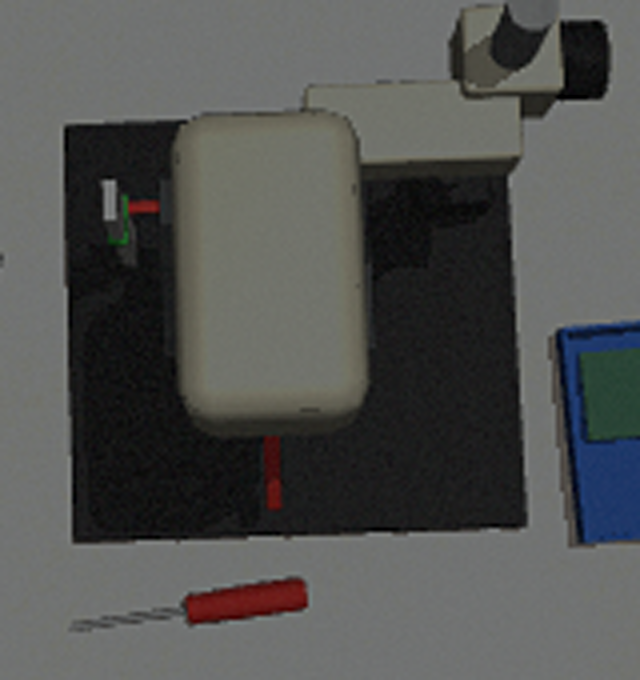

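```bash
python3 - <<'E'
from h import *
print([a for a in dir(arm) if a[0]!='_'],arm.grip_point_offset)
s=load("side",0);t=load("top",0)
Ws=world(s);Wt=world(t)
def red(d):
    hv=cv2.cvtColor(d["img"],cv2.COLOR_RGB2HSV);return ((hv[...,0]<8)|(hv[...,0]>172))&(hv[...,1]>150)&(hv[...,2]>40)
r=red(s);r[:,:250]=0;r[:,278:]=0;P=Ws[r]
f=P[abs(P[:,1]-np.median(P[:,1]))<4]
c,(a)=f.mean(0),np.linalg.svd(f-f.mean(0),full_matrices=False)[2]
print("valve side face",len(P),len(f),c.round(1),a.round(3).tolist())
u=np.array([.766,0,.643]);w=np.array([-.643,0,.766])
for e in(u,w):
    q=f@e;print(np.percentile(q,[2,98]).round(1), np.percentile(q,[2,98]).mean().round(1))
r=red(t);r[:215]=0;r[240:]=0;P=Wt[r];print("valve top",np.percentile(P,[2,50,98],axis=0).round(1).tolist())
# rays for pixels of edges
v,uu=np.nonzero(r)
for row in range(219,237,3):
    k=uu[v==row];print(row,k.min(),k.max(),t["img"][row,262:274,0].tolist(),pt(t,k.mean(),row,150-(row-219)*2).round(1))
r=red(t);r[170:]=0;P=Wt[r];print("ptr top",P.mean(0).round(1),P.std(0).round(1))
# post
hv=cv2.cvtColor(t["img"],cv2.COLOR_RGB2HSV)
m=(hv[...,1]<40)&(hv[...,2]>110);m[:150]=0;m[172:]=0;m[:,:222]=0;m[:,233:]=0
print("post top",np.argwhere(m).mean(0),Wt[m].mean(0).round(1),pt(t,*np.argwhere(m).mean(0)[::-1],210).round(1),m.sum())
hv=cv2.cvtColor(s["img"],cv2.COLOR_RGB2HSV)
g=(abs(hv[...,0].astype(int)-60)<18)&(hv[...,1]>100)&(hv[...,2]>40);g[:230]=0;g[255:]=0
for p in np.argwhere(g): print(p.tolist(),Ws[p[0],p[1]].round(1),end=' ')
r=red(s);r[:,:215]=0;r[:,228:]=0
print()
for p in np.argwhere(r): print(p.tolist(),Ws[p[0],p[1]].round(1),end=' ')
E
```

```text
['IKError', 'get_image', 'grip_point_offset', 'job_done', 'read_state'] -18.700000000000003
valve side face 181 159 [449.5  10.  120.2] [[-0.756, -0.003, -0.655], [0.654, 0.03, -0.756], [0.022, -1.0, -0.02]]
[383.8 456.1] 419.9
[-210.4 -184.5] -197.4
valve top [[410.9, -2.1, 102.6], [438.2, 1.8, 127.2], [460.5, 7.4, 148.5]]
219 266 269 [24, 24, 18, 13, 65, 65, 63, 64, 21, 27, 25, 30] [460.4   2.2 150. ]
222 266 269 [23, 17, 16, 25, 62, 64, 60, 62, 21, 28, 31, 28] [452.1   2.5 144. ]
225 266 269 [16, 15, 14, 29, 53, 64, 65, 62, 21, 26, 26, 29] [443.7   2.7 138. ]
228 266 269 [15, 19, 15, 18, 49, 66, 60, 62, 25, 28, 26, 25] [435.3   2.9 132. ]
231 266 269 [20, 23, 27, 29, 43, 95, 93, 94, 41, 18, 29, 27] [426.8   3.1 126. ]
234 267 269 [18, 22, 19, 24, 38, 90, 91, 91, 43, 20, 23, 27] [418.2   1.9 120. ]
ptr top [627.8  89.6 176.6] [ 5.9  7.4 33. ]
post top [159.5 227. ] [626.2 110.9 210.8] [626.3 110.9 210. ] 30
[238, 238] [578.8  69.6  82.2] [239, 238] [608.2 118.1 136.4] [239, 239] [577.9  73.2  81. ] [240, 235] [618.1 119.9 140.3] [240, 236] [615.9 121.  139.8] [240, 237] [611.4 118.
[... 1334 characters left out ...]
 135.5] [245, 227] [640.5 118.1 134.2] [245, 228] [638.6 119.7 134.5] [245, 229] [635.1 118.5 131.3] [245, 230] [632.8 119.4 130.7] [245, 231] [630.6 120.5 130.4] [245, 232] [627.  119.2 127.1] [246, 225] [622.1  73.6  80.7] [246, 226] [641.  113.5 127. ] [246, 227] [643.3 122.8 136.5] [246, 228] [639.4 120.8 132.4] [246, 229] [635.9 119.7 129.4] [246, 230] [633.4 120.1 128.2] [247, 226] [641.9 114.8 125.1] [247, 227] [642.1 120.3 130. ] [247, 228] [637.9 117.8 125.3] 
[59, 227] [ -823.3 -2314.8  -457.4] [60, 224] [ -818.7 -2361.3  -479.5] [220, 223] [626.4  80.4 181.6] [221, 222] [629.3  80.2 179.6] [221, 223] [626.1  79.5 177.4] [222, 222] [629.6  80.4 176.5] [222, 223] [627.   80.8 175.5]
```

```bash
cat >>h.py <<'E'
from scipy.spatial.transform import Rotation as Ro
G=np.array([449,2.5,118.]);yaw=.006
A=Ro.from_euler('z',yaw).apply([-.6428,0,.7660])
def target_R(th=0):
    z=-A;x=Ro.from_euler('z',yaw).apply([0,-1.,0]);y=np.cross(z,x)
    return Ro.from_matrix(np.stack([x,y,z],1))*Ro.from_rotvec([0,0,-th])
def delta(p,R=None,s=None):
    s=s or arm.read_state();R0=Ro.from_quat(s["ee_rot"]);d=R0.inv().apply(np.asarray(p)-s["position"])
    rv=(R0.inv()*R).as_rotvec() if R is not None else None
    return d.round(1),None if rv is None else rv.round(4),s
E
python3 - <<'E'
from h import *
d,r,s=delta([375,3,270],target_R());print(d,r,np.linalg.norm(d)/41,np.linalg.norm(r)/.125)
print("pre",G-A*-100, "final",G-A*13.7)
E
```

```text
[ 534.3 -364.1  -38.5] [ 0.6949 -0.086  -0.2304] 15.797791809487777 5.8970700250209
pre [384.72115704   2.11432231 194.6       ] final [457.80620149   2.55283784 107.5058    ]
```

```bash
python3 -m jog '[{"dx":33,"dy":-22.5,"dz":-4},{"dx":33,"dy":-22.5,"dz":-4},{"dx":33,"dy":-22.5,"dz":-4},{"dx":33,"dy":-22.5,"dz":-4},{"dx":33,"dy":-22.5,"dz":-4}]'
python3 -m jog '[{"dx":33,"dy":-22.5,"dz":-4},{"dx":33,"dy":-22.5,"dz":-4},{"dx":33,"dy":-22.5,"dz":-4},{"dx":33,"dy":-22.5,"dz":-2},{"dx":33,"dy":-22.5,"dz":-2}]'
python3 -c "
from h import *
d,r,s=delta([375,3,270],target_R());print(d,r,s['joints'].round(2),s['position'])"
```

```text
[ 534.3 -364.1  -38.5] [ 0.6949 -0.086  -0.2304] [ 1.59  0.39  0.01 -0.   -1.19 -0.26] [145.28106575 607.32262012 230.34087352]$[0]: bad value
$[0]: bad value
```

```bash
python3 -m jog '[{"hand":85,"dx":33,"dy":-22.5,"dz":-4,"rx":0,"ry":0,"rz":0}]'; python3 -m jog --help; python3 -c "
from h import *
print(arm.read_state()['position'])"
```

```text
clock: 0.18
position: [158.1, 573.8, 231.9]
ee_rot: [-0.621, 0.784, -0.001, -0.001]
contact_force: [1.6, 0.0, 0.2]
gripper_width: 84.7
[158.14956816 573.79180339 231.91624096]invalid input: not JSON, or not a number
```

All keys are needed. Continue.

```bash
python3 -m jog '[{"hand":85,"dx":33,"dy":-22.5,"dz":-4,"rx":0,"ry":0,"rz":0},{"hand":85,"dx":33,"dy":-22.5,"dz":-4,"rx":0,"ry":0,"rz":0},{"hand":85,"dx":33,"dy":-22.5,"dz":-4,"rx":0,"ry":0,"rz":0},{"hand":85,"dx":33,"dy":-22.5,"dz":-4,"rx":0,"ry":0,"rz":0},{"hand":85,"dx":33,"dy":-22.5,"dz":-4,"rx":0,"ry":0,"rz":0}]'
python3 -m jog '[{"hand":85,"dx":33,"dy":-22.5,"dz":-4,"rx":0,"ry":0,"rz":0},{"hand":85,"dx":33,"dy":-22.5,"dz":-4,"rx":0,"ry":0,"rz":0},{"hand":85,"dx":33,"dy":-22.5,"dz":-4,"rx":0,"ry":0,"rz":0},{"hand":85,"dx":33,"dy":-22.5,"dz":-4,"rx":0,"ry":0,"rz":0},{"hand":85,"dx":33,"dy":-22.5,"dz":-4,"rx":0,"ry":0,"rz":0}]'
python3 -c "
from h import *
d,r,s=delta([375,3,270],target_R());print(d,r,s['joints'].round(2),s['position'])"
```

```text
clock: 0.6
position: [230.8, 381.6, 255.0]
ee_rot: [-0.62, 0.785, -0.0, -0.0]
contact_force: [0.9, 0.3, 1.0]
gripper_width: 85.1
clock: 1.02
position: [301.4, 195.1, 275.4]
ee_rot: [-0.62, 0.785, 0.0, 0.0]
contact_force: [1.9, 0.7, 0.7]
gripper_width: 84.9
[ 169.8 -116.1    5.3] [ 0.6949 -0.0834 -0.23  ] [ 1.04 -0.13 -0.49 -0.   -1.21  0.3 ] [301.44354754 195.09869192 275.40075825]
```

```bash
python3 -m jog '[{"hand":85,"dx":34,"dy":-23,"dz":1,"rx":0,"ry":0,"rz":0},{"hand":85,"dx":34,"dy":-23,"dz":1,"rx":0,"ry":0,"rz":0},{"hand":85,"dx":34,"dy":-23,"dz":1,"rx":0,"ry":0,"rz":0},{"hand":85,"dx":34,"dy":-23,"dz":1,"rx":0,"ry":0,"rz":0},{"hand":85,"dx":34,"dy":-23,"dz":1,"rx":0,"ry":0,"rz":0}]'
python3 -m jog '[{"hand":85,"dx":0,"dy":0,"dz":0,"rx":0.116,"ry":-0.014,"rz":-0.038},{"hand":85,"dx":0,"dy":0,"dz":0,"rx":0.116,"ry":-0.014,"rz":-0.038},{"hand":85,"dx":0,"dy":0,"dz":0,"rx":0.116,"ry":-0.014,"rz":-0.038}]'
python3 -c "
from h import *
d,r,s=delta([384.7,2.1,194.6],target_R());print(d,r,s['joints'].round(2),s['position'])"
```

```text
clock: 1.43
position: [373.7, 3.0, 270.5]
ee_rot: [-0.62, 0.785, -0.0, 0.001]
contact_force: [1.1, 0.7, -0.4]
gripper_width: 85.3
clock: 1.68
position: [375.0, 3.3, 270.4]
ee_rot: [-0.651, 0.738, -0.125, 0.125]
contact_force: [0.1, -0.9, 0.2]
gripper_width: 85.0
[ 1.7 17.1 74.5] [ 0.3423 -0.0451 -0.1219] [ 0.63 -0.31 -0.78  0.3  -0.85  0.64] [375.04144606   3.29721846 270.41264715]
```

```bash
python3 -m jog '[{"hand":85,"dx":0,"dy":0,"dz":0,"rx":0.114,"ry":-0.015,"rz":-0.04},{"hand":85,"dx":0,"dy":0,"dz":0,"rx":0.114,"ry":-0.015,"rz":-0.04},{"hand":85,"dx":0,"dy":0,"dz":0,"rx":0.114,"ry":-0.015,"rz":-0.04},{"hand":85,"dx":0,"dy":0,"dz":0,"rx":0,"ry":0,"rz":0}]'
python3 -c "
from h import *
d,r,s=delta([384.7,2.1,194.6],target_R());print(d,r,s['joints'].round(2),s['position'])"
```

```text
clock: 2.02
position: [380.7, 3.1, 290.6]
ee_rot: [0.669, -0.663, 0.233, -0.24]
contact_force: [0.5, 0.0, -0.2]
gripper_width: 85.0
[ 1.8 57.4 77. ] [ 0.0161  0.0093 -0.0004] [ 0.62 -0.47 -1.07  0.79 -0.52  0.35] [380.74147663   3.11138056 290.55228211]
```

```bash
python3 -m jog '[{"hand":85,"dx":0,"dy":0,"dz":35,"rx":0,"ry":0,"rz":0},{"hand":85,"dx":0,"dy":0,"dz":35,"rx":0,"ry":0,"rz":0},{"hand":85,"dx":0,"dy":0,"dz":0,"rx":0,"ry":0,"rz":0}]'
python3 -c "
from h import *
d,r,s=delta(G-A*13.7+A*40,target_R());print(d,r,s['joints'].round(2),s['position'])"
```

```text
clock: 2.27
position: [432.5, -3.8, 249.2]
ee_rot: [0.673, -0.671, 0.217, -0.223]
contact_force: [0.7, -1.3, -0.1]
gripper_width: 85.1
[-5.4 65.9 89.4] [ 0.0657  0.0053 -0.0046] [ 0.37 -0.26 -1.07  0.91 -0.26  0.38] [432.47842784  -3.76374792 249.16962361]
```

```bash
cat > kin.py <<'E'
from h import *
S=[([1.59460675,.385527876,.00662,-.0005,-1.194,-.2586],[145.243,607.288,230.236],[-6.19346115e-01,7.85117341e-01,-6.96e-04,-8.16e-04]),
([1.04,-.13,-.49,0,-1.21,.3],[301.44,195.1,275.4],[-.62,.785,0,0]),
([.63,-.31,-.78,.3,-.85,.64],[375.04,3.30,270.41],[-.651,.738,-.125,.125]),
([.62,-.47,-1.07,.79,-.52,.35],[380.74,3.11,290.55],[.669,-.663,.233,-.24])]
s=arm.read_state();S.append((s["joints"],s["position"],s["ee_rot"]))
M=[];b=[]
for q,p,e in S:
    tz=Ro.from_quat(e).apply([0,0,1]);j1,j2,j3=q[:3];g=j2-j3
    R=np.array([[np.cos(j1),-np.sin(j1),0],[np.sin(j1),np.cos(j1),0],[0,0,1]])
    # cols a,l1,l2,c,d,h,L
    cols=[R@[1,0,0],R@[np.sin(j2),0,np.cos(j2)],R@[np.cos(g),0,-np.sin(g)],R@[np.sin(g),0,np.cos(g)],R@[0,1,0],[0,0,1.],tz]
    M.append(np.stack(cols,1));b.append(p)
x,res,rk,sv=np.linalg.lstsq(np.vstack(M),np.hstack(b),rcond=None)
print(x.round(1),res,rk,sv.round(2)); print((np.vstack(M)@x-np.hstack(b)).reshape(-1,3).round(1))
E
python3 kin.py; python3 -c "
from h import *
s=arm.read_state();print(s['joints'],s['ee_rot'])"
```

```text
[ 314.1  514.6   54.7   96.3 -148.5  -77.7  222.5] [4370.89457695] 7 [4.37 3.16 2.26 0.77 0.41 0.24 0.12]
[[-11.1 -10.3  15.6]
 [ -5.1  16.5   5.5]
 [ -8.7  18.9  -5.6]
 [ -7.2 -16.3 -33.5]
 [ 21.6 -29.6  18. ]]
[ 0.36612985 -0.26123483 -1.06776697  0.91193781 -0.25998985  0.37651649] [ 0.67315781 -0.67091638  0.21693752 -0.22286293]
```

```bash
cat >> kin.py <<'E'
print("ORI")
for s4 in(1,-1):
  for q,p,e in S:
    F=Ro.from_euler('z',q[0])*Ro.from_euler('y',q[1]-q[2])*Ro.from_euler('x',s4*q[3])
    T=F*Ro.from_euler('y',-q[4]); print(s4,T.apply([1,0,0]).round(3),Ro.from_quat(e).apply([0,0,1]).round(3))
M=[]
for s4 in(1,-1):
  M=[]
  for q,p,e in S:
    Z=Ro.from_euler('z',q[0]);F2=Z*Ro.from_euler('y',q[1]);F=Z*Ro.from_euler('y',q[1]-q[2]);H=F*Ro.from_euler('x',s4*q[3]);T=H*Ro.from_euler('y',-q[4])
    c=[F2.apply([0,0,1]),F.apply([1,0,0]),F.apply([0,0,1]),Z.apply([0,1,0]),H.apply([0,1,0]),[0,0,1.],Ro.from_quat(e).apply([0,0,1])]
    M.append(np.stack(c,1))
  x=np.linalg.lstsq(np.vstack(M),np.hstack(b),rcond=None)[0];print(s4,x.round(1));print((np.vstack(M)@x-np.hstack(b)).reshape(-1,3).round(1))
E
python3 kin.py|sed -n '/ORI/,$p'
```

```text
ORI
1 [ 0.001 -0.002 -1.   ] [-0.    -0.002 -1.   ]
1 [ 0.     0.001 -1.   ] [ 0.  0. -1.]
1 [ 0.082  0.335 -0.939] [ 0.347 -0.022 -0.937]
1 [ 0.217  0.589 -0.779] [ 0.631  0.012 -0.776]
1 [ 0.446  0.389 -0.807] [ 0.591  0.009 -0.807]
-1 [-0.    -0.002 -1.   ] [-0.    -0.002 -1.   ]
-1 [ 0.     0.001 -1.   ] [ 0.  0. -1.]
-1 [ 0.344 -0.024 -0.939] [ 0.347 -0.022 -0.937]
-1 [ 0.627  0.014 -0.779] [ 0.631  0.012 -0.776]
-1 [ 0.591  0.009 -0.807] [ 0.591  0.009 -0.807]
1 [ 524.7  380.1  111.7 -246.8  115.8   30.8  226.2]
[[-28.5 -13.   23.7]
 [-22.9  20.7  20.1]
 [-18.3  26.    6. ]
 [  9.  -27.  -22. ]
 [ 20.3 -60.3 -27.7]]
-1 [ 5.647e+02  4.214e+02  6.000e-01  5.000e-01 -1.607e+02  1.598e+02
  2.970e+02]
[[ 0.4 -0.2  0.3]
 [-0.6  1.  -0.6]
 [ 0.3 -0.7  0.7]
 [-0.3 -0.  -1.1]
 [ 0.3  0.2  0.7]]
```

```bash
cat > ik.py <<'E'
from h import *
from scipy.optimize import least_squares
LO=np.array([-3.14,-1.21,-1.07,-3.16,-2.99,-3.1]);HI=np.array([3.14,2.06,1.41,2.05,-.16,3.1])
def fk0(q):
    Z=Ro.from_euler('z',q[0]);F2=Z*Ro.from_euler('y',q[1]);F=Z*Ro.from_euler('y',q[1]-q[2]);H=F*Ro.from_euler('x',-q[3]);T=H*Ro.from_euler('y',-q[4])
    p=F2.apply([0,0,564.7])+F.apply([421.4,0,0])+H.apply([0,-160.7,0])+np.array([0,0,159.8])+T.apply([297,0,0])
    return p,T
q0=np.array([ 0.36612985,-0.26123483,-1.06776697,0.91193781,-0.25998985,0.37651649]);e0=[0.67315781,-0.67091638,0.21693752,-0.22286293]
p,T=fk0(q0);sg=1
def mk(sg):
    C=T.inv()*Ro.from_quat(e0)*Ro.from_rotvec([0,0,-sg*q0[5]])
    return lambda q:(fk0(q)[0],fk0(q)[1]*C*Ro.from_rotvec([0,0,sg*q[5]]))
q1=[1.59460675,.385527876,.00662,-.0005,-1.194,-.2586]
sg=min((1,-1),key=lambda g:(mk(g)(q1)[1].inv()*Ro.from_quat([-6.19346115e-01,7.85117341e-01,-6.96e-04,-8.16e-04])).magnitude())
fk=mk(sg)
def ik(p,R,s):
    f=lambda q:np.r_[(fk(q)[0]-p)/300,(fk(q)[1].inv()*R).as_rotvec()]
    return least_squares(f,np.clip(s,LO+1e-3,HI-1e-3),bounds=(LO,HI))
def allik(p,R,n=40):
    rng=np.random.default_rng(0);out=[]
    for i in range(n):
        o=ik(p,R,rng.uniform(LO,HI) if i else q0)
        if o.cost<1e-6 and not any(np.abs(o.x-x).max()<.02 for x in out): out.append(o.x)
    return out
E
python3 - <<'E'
from ik import *
print(sg)
tip=G-A*13.7
for th in(0,.4,.8):
  for back in(0,40):
    for fl in(0,1):
      R=target_R(th)*Ro.from_rotvec([0,0,np.pi*fl])
      print(th,back,fl,[x.round(2).tolist() for x in allik(tip+A*back,R)])
E
```

```text
-1
0 0 0 []
0 0 1 []
0 40 0 []
0 40 1 []
0.4 0 0 []
0.4 0 1 []
0.4 40 0 []
0.4 40 1 []
0.8 0 0 []
0.8 0 1 []
0.8 40 0 []
0.8 40 1 []
```

```bash
cat >> ik.py <<'E'
def pose(th,tilt,back=0.,along=0.,depth=5.):
    """tool pose for paddle turn th; tilt(deg) of tool from vertical at th=0 in x-z plane; grasp point at G+depth*A+along*u"""
    B=target_R(0).as_matrix();u=-B[:,1]  # paddle length dir (up/+x)
    turn=Ro.from_rotvec(A*th)
    R=Ro.from_matrix(B)*Ro.from_rotvec([np.radians(tilt-40),0,0])
    gp=G+A*depth+u*along
    p=gp+R.apply([0,0,18.7-back])
    return turn.apply(p-G)+G,turn*R
E
python3 - <<'E'
from ik import *
P0,R0=pose(0,40);print(P0,(R0.inv()*target_R(0)).magnitude(), pose(0,20)[1].apply([0,0,1]))
for tilt in(0,10,20,25,30,35,50,60,70):
  for along in(0,20,-20):
   r=[]
   for th in(0,.4,.8):
    p,R=pose(th,tilt,0,along)
    s=allik(p,R,25); r.append([x.round(2).tolist() for x in s])
   if any(r): print(tilt,along,r)
E
```

```text
[457.80651498   2.55283972 107.50542641] 7.972182145735179e-17 [ 0.34204975  0.00205232 -0.9396796 ]
0 0 [[[0.37, 0.23, -0.59, 0.0, -0.75, 1.2]], [[0.51, 0.24, -0.75, 0.37, -0.71, 1.08]], [[0.58, 0.25, -0.92, 0.79, -0.72, 0.93]]]
0 20 [[[0.36, 0.24, -0.54, 0.0, -0.79, 1.22]], [[0.51, 0.24, -0.69, 0.35, -0.76, 1.1]], [[0.61, 0.25, -0.87, 0.74, -0.76, 0.96]]]
0 -20 [[[0.39, 0.23, -0.64, 0.0, -0.7, 1.19]], [[0.51, 0.23, -0.8, 0.4, -0.67, 1.05]], [[0.55, 0.24, -0.97, 0.86, -0.68, 0.89]]]
10 0 [[[0.42, 0.16, -0.76, 0.15, -0.49, 1.04]], [[0.48, 0.16, -0.92, 0.63, -0.47, 0.86]], [[0.44, 0.17, -1.06, 1.17, -0.51, 0.72]]]
10 20 [[[0.4, 0.16, -0.7, 0.13, -0.55, 1.07]], [[0.5, 0.17, -0.86, 0.57, -0.52, 0.92]], [[0.5, 0.17, -1.01, 1.06, -0.55, 0.78]]]
10 -20 [[[0.43, 0.16, -0.82, 0.17, -0.44, 1.0]], [[0.46, 0.16, -0.99, 0.71, -0.42, 0.8]], []]
20 20 [[[0.37, 0.1, -0.97, 0.63, -0.21, 0.61]], [], []]
50 0 [[[-0.38, 0.13, -0.8, -2.15, -0.35, -2.28]], [[-0.3, 0.12, -0.73, -1.9, -0.31, -2.2]], [[-0.16, 0.11, -0.68, -1.61, -0.25, -2.19]]]
50 20 [[[-0.28, 0.1, -0.72, -2.02, -0.24, -2.49]], [[-0.18, 0.1
[... 154 characters left out ...]
1.67, -0.33, -2.04]]]
60 0 [[[-0.62, 0.32, -1.03, -2.42, -0.88, -1.74]], [[-0.58, 0.26, -0.88, -2.13, -0.75, -1.7]], [[-0.46, 0.2, -0.75, -1.83, -0.64, -1.73]]]
60 20 [[[-0.56, 0.25, -0.96, -2.4, -0.76, -1.85]], [[-0.51, 0.22, -0.84, -2.12, -0.67, -1.79]], [[-0.39, 0.18, -0.72, -1.84, -0.58, -1.79]]]
60 -20 [[], [[-0.65, 0.31, -0.92, -2.13, -0.82, -1.6]], [[-0.53, 0.23, -0.76, -1.82, -0.69, -1.67]]]
70 0 [[], [[-0.73, 0.49, -0.97, -2.16, -1.13, -1.4]], [[-0.62, 0.35, -0.78, -1.86, -0.93, -1.51]]]
70 20 [[], [[-0.66, 0.42, -0.94, -2.18, -1.06, -1.49]], [[-0.56, 0.31, -0.77, -1.88, -0.9, -1.55]]]
70 -20 [[], [[-0.8, 0.58, -1.0, -2.13, -1.2, -1.29]], [[-0.68, 0.38, -0.79, -1.83, -0.97, -1.47]]]
```

```bash
python3 - <<'E'
from ik import *
for tilt in(50,53,56,60):
  for along in (0,-10):
    q=[-0.45,0.2,-.85,-2.2,-.5,-2.1]
    for th,back in((0,120),(0,80),(0,40),(0,0),(.3,0),(.6,0),(.9,0),(1.1,0),(-.06,0)):
        p,R=pose(th,tilt,back,along);o=ik(p,R,q);q=o.x
        print(tilt,along,th,back,"%.1e"%o.cost,q.round(2))
E
```

```text
50 0 0 120 7.1e-03 [-0.17 -0.21 -0.84 -1.66 -0.16 -2.95]
50 0 0 80 1.7e-03 [-0.19 -0.11 -0.8  -1.76 -0.16 -2.84]
50 0 0 40 1.4e-05 [-0.2  -0.01 -0.76 -1.82 -0.16 -2.76]
50 0 0 0 4.1e-25 [-0.38  0.13 -0.8  -2.15 -0.35 -2.28]
50 0 0.3 0 5.0e-22 [-0.32  0.12 -0.75 -1.97 -0.32 -2.21]
50 0 0.6 0 4.2e-20 [-0.24  0.11 -0.7  -1.76 -0.28 -2.18]
50 0 0.9 0 8.3e-19 [-0.12  0.11 -0.67 -1.53 -0.23 -2.2 ]
50 0 1.1 0 1.4e-21 [-0.03  0.1  -0.66 -1.36 -0.19 -2.23]
50 0 -0.06 0 1.9e-20 [-0.39  0.13 -0.82 -2.18 -0.36 -2.3 ]
50 -10 0 120 6.0e-03 [-0.17 -0.22 -0.86 -1.66 -0.16 -2.95]
50 -10 0 80 1.1e-03 [-0.19 -0.12 -0.82 -1.75 -0.16 -2.84]
50 -10 0 40 3.9e-18 [-0.25 -0.01 -0.79 -1.88 -0.2  -2.67]
50 -10 0 0 6.6e-29 [-0.43  0.15 -0.84 -2.19 -0.41 -2.19]
50 -10 0.3 0 2.0e-22 [-0.37  0.14 -0.78 -2.01 -0.37 -2.13]
50 -10 0.6 0 1.2e-20 [-0.29  0.12 -0.72 -1.8  -0.32 -2.1 ]
50 -10 0.9 0 4.9e-20 [-0.18  0.11 -0.68 -1.57 -0.27 -2.12]
50 -10 1.1 0 2.7e-24 [-0.09  0.11 -0.66 -1.4  -0.23 -2.15]
50 -10 -0.06 0 1.8e-30 [-0.43  0.15 -0.86 -2.23 -0.41 -2.21]
53 0 0 120 2.6e-03 [-0.18 -0.24 -0.85 -1.68 -0.16 -2.93]
53 
[... 2359 characters left out ...]
0 0 0.9 0 5.7e-26 [-0.43  0.19 -0.72 -1.75 -0.61 -1.74]
60 0 1.1 0 6.4e-19 [-0.35  0.18 -0.67 -1.6  -0.57 -1.76]
60 0 -0.06 0 6.7e-18 [-0.62  0.33 -1.05 -2.46 -0.9  -1.75]
60 -10 0 120 2.0e-24 [-0.5  -0.24 -0.96 -1.86 -0.46 -2.55]
60 -10 0 80 1.1e-21 [-0.66 -0.02 -1.02 -2.08 -0.66 -2.15]
60 -10 0 40 8.0e-23 [-0.7   0.2  -1.06 -2.28 -0.83 -1.84]
60 -10 0 0 7.1e-18 [-0.66  0.37 -1.07 -2.42 -0.94 -1.67]
60 -10 0.3 0 3.9e-21 [-0.63  0.31 -0.94 -2.2  -0.82 -1.65]
60 -10 0.6 0 2.3e-23 [-0.56  0.25 -0.83 -1.98 -0.72 -1.67]
60 -10 0.9 0 5.8e-26 [-0.46  0.21 -0.72 -1.75 -0.63 -1.71]
60 -10 1.1 0 4.2e-19 [-0.38  0.18 -0.67 -1.59 -0.59 -1.74]
60 -10 -0.06 0 4.6e-05 [-0.65  0.36 -1.07 -2.45 -0.93 -1.73]
```

```bash
cat >> ik.py <<'E'
def poseF(th,tilt,back=0.,along=0.,depth=5.):
    p,R=pose(th,tilt,back,along,depth);return p,R*Ro.from_rotvec([0,0,np.pi])
E
python3 - <<'E'
from ik import *
p,R=poseF(0,56,80);o=ik(p,R,[-0.38,-0.12,-0.87,-1.93,-0.34,.6]);print(o.cost,o.x.round(3))
a=arm.read_state()["joints"]
m=np.array([0.0,-.2,-.95,-.5,-.7,.5])
for q in [a+(m-a)*f for f in np.linspace(0,1,7)]+[m+(o.x-m)*f for f in np.linspace(0,1,7)[1:]]:
    p,R=fk(q);w=p-297*R.apply([0,0,1]);print(q.round(2),p.round(0),"z",R.apply([0,0,1]).round(2),"x",R.apply([1,0,0]).round(2),"wr",w.round(0))
E
```

```text
2.0762483948342626e-19 [-0.385 -0.117 -0.873 -1.93  -0.344  0.606]
[ 0.37 -0.26 -1.07  0.91 -0.26  0.38] [433.  -4. 250.] z [ 0.59  0.01 -0.81] x [ 0.01 -1.   -0.01] wr [257.  -7. 489.]
[ 0.31 -0.25 -1.05  0.68 -0.33  0.4 ] [407. -67. 222.] z [ 0.52 -0.05 -0.85] x [-0.24 -0.97 -0.09] wr [253. -52. 476.]
[ 0.24 -0.24 -1.03  0.44 -0.41  0.42] [ 366. -110.  190.] z [ 0.42 -0.07 -0.9 ] x [-0.48 -0.87 -0.16] wr [240. -90. 458.]
[ 0.18 -0.23 -1.01  0.21 -0.48  0.44] [ 316. -130.  157.] z [ 0.33 -0.04 -0.94] x [-0.67 -0.71 -0.2 ] wr [ 219. -119.  437.]
[ 0.12 -0.22 -0.99 -0.03 -0.55  0.46] [ 266. -125.  127.] z [ 0.24  0.05 -0.97] x [-0.82 -0.52 -0.23] wr [ 194. -138.  414.]
[ 0.06 -0.21 -0.97 -0.26 -0.63  0.48] [224. -96. 104.] z [ 0.19  0.17 -0.97] x [-0.92 -0.31 -0.23] wr [ 168. -145.  391.]
[ 0.   -0.2  -0.95 -0.5  -0.7   0.5 ] [195. -49.  92.] z [ 0.17  0.31 -0.94] x [-0.97 -0.1  -0.21] wr [ 144. -141.  370.]
[-0.06 -0.19 -0.94 -0.74 -0.64  0.52] [214. -13.  90.] z [ 0.31  0.38 -0.87] x [-0.95  0.16 -0.27] wr [ 122. -127.  348.]
[-0.13 -0.17 -0.92 -0.98 -0.58  0.54] [243.  14.  95.] z [ 0.46  0.4  -0.8 ] x [-0.86  0.42 -0.28] wr [ 108. -105.  331.]
[-0.19 -0.16 -0.91 -1.21 -0.52  0.55] [279.  30. 106.] z [ 0.59  0.36 -0.72] x [-0.71  0.66 -0.26] wr [103. -77. 319.]
[-0.26 -0.14 -0.9  -1.45 -0.46  0.57] [319.  33. 121.] z [ 0.71  0.27 -0.65] x [-0.5   0.84 -0.2 ] wr [108. -48. 314.]
[-0.32 -0.13 -0.89 -1.69 -0.4   0.59] [358.  23. 138.] z [ 0.79  0.15 -0.6 ] x [-0.26  0.96 -0.11] wr [124. -21. 315.]
[-0.38 -0.12 -0.87 -1.93 -0.34  0.61] [395.   2. 156.] z [ 0.83  0.   -0.56] x [-0.01  1.    0.  ] wr [149.   1. 322.]
```

```bash
python3 - <<'E'
from ik import *
p,R=poseF(0,56,80);o=ik(p,R,[-0.38,-0.12,-0.87,-1.93,-0.34,.6])
a=arm.read_state()["joints"]
for m in ([.3,-.3,-.75,-.5,-.8,.5],[.3,-.15,-.6,-.5,-.6,.5],[.3,-.2,-.6,-.5,-.45,.5]):
  m=np.array(m);rot=0;prev=None;print()
  for i,q in enumerate([a+(m-a)*f for f in np.linspace(0,1,9)]+[m+(o.x-m)*f for f in np.linspace(0,1,13)[1:]]):
    p,R=fk(q);w=p-297*R.apply([0,0,1])
    if prev: rot+=(prev[1].inv()*R).magnitude()
    prev=(p,R)
    if i%2==0:print(q.round(2),p.round(0),"z",R.apply([0,0,1]).round(2),"wr",w.round(0),round(rot,2))
E
```

```text
[ 0.37 -0.26 -1.07  0.91 -0.26  0.38] [433.  -4. 250.] z [ 0.59  0.01 -0.81] wr [257.  -7. 489.] 0
[ 0.35 -0.27 -0.99  0.56 -0.39  0.41] [411. -60. 238.] z [ 0.52 -0.03 -0.85] wr [256. -52. 491.] 0.35
[ 0.33 -0.28 -0.91  0.21 -0.53  0.44] [368. -71. 212.] z [ 0.42  0.04 -0.91] wr [244. -82. 481.] 0.69
[ 0.32 -0.29 -0.83 -0.15 -0.66  0.47] [322. -34. 189.] z [ 0.32  0.2  -0.93] wr [228. -93. 464.] 1.03
[ 0.3  -0.3  -0.75 -0.5  -0.8   0.5 ] [283.  47. 188.] z [ 0.24  0.43 -0.87] wr [213. -82. 447.] 1.37
[ 0.19 -0.27 -0.77 -0.74 -0.72  0.52] [285.  67. 172.] z [ 0.33  0.52 -0.79] wr [186. -86. 407.] 1.68
[ 0.07 -0.24 -0.79 -0.98 -0.65  0.54] [299.  80. 165.] z [ 0.46  0.53 -0.71] wr [161. -79. 374.] 2.0
[-0.04 -0.21 -0.81 -1.21 -0.57  0.55] [323.  81. 162.] z [ 0.61  0.48 -0.63] wr [142. -62. 349.] 2.33
[-0.16 -0.18 -0.83 -1.45 -0.5   0.57] [350.  68. 161.] z [ 0.73  0.36 -0.58] wr [133. -40. 333.] 2.66
[-0.27 -0.15 -0.85 -1.69 -0.42  0.59] [375.  41. 159.] z [ 0.81  0.2  -0.55] wr [135. -17. 324.] 3.0
[-0.38 -0.12 -0.87 -1.93 -0.34  0.61] [395.   2. 156.] z [ 0.83  0.   -0.56] wr [149.
[... 1555 characters left out ...]
 -0.6  -0.5  -0.45  0.5 ] [451.  57. 270.] z [ 0.59  0.4  -0.7 ] wr [277. -62. 478.] 1.36
[ 0.19 -0.19 -0.65 -0.74 -0.43  0.52] [425.  44. 229.] z [ 0.61  0.4  -0.68] wr [243. -75. 431.] 1.65
[ 0.07 -0.17 -0.69 -0.98 -0.41  0.54] [404.  38. 199.] z [ 0.66  0.38 -0.65] wr [209. -75. 392.] 1.95
[-0.04 -0.16 -0.74 -1.21 -0.4   0.55] [391.  35. 178.] z [ 0.71  0.33 -0.62] wr [179. -64. 361.] 2.25
[-0.16 -0.14 -0.78 -1.45 -0.38  0.57] [386.  31. 165.] z [ 0.77  0.25 -0.59] wr [157. -44. 340.] 2.57
[-0.27 -0.13 -0.83 -1.69 -0.36  0.59] [388.  21. 159.] z [ 0.81  0.14 -0.57] wr [147. -21. 327.] 2.88
[-0.38 -0.12 -0.87 -1.93 -0.34  0.61] [395.   2. 156.] z [ 0.83  0.   -0.56] wr [149.   1. 322.] 3.2
```

```bash
cat > nxt.py <<'E'
from ik import *
import sys
def rows(q,W,n=5,mx=.115,md=38):
    """W: list of joint waypoints; from pose(q) make n rows"""
    s=arm.read_state();p0,R0=s["position"],Ro.from_quat(s["ee_rot"]);out=[]
    W=[np.array(w) for w in W]
    while len(out)<n and W:
        d=W[0]-q
        if np.abs(d).max()<.01: W.pop(0);continue
        f=1.
        while f>1e-3:
            p,R=fk(q+f*d)
            if (R0.inv()*R).magnitude()<=mx and np.linalg.norm(p-p0)<=md: break
            f*=.93
        q=q+f*d;p,R=fk(q);t=R0.inv().apply(p-p0).round(1);r=(R0.inv()*R).as_rotvec().round(3)
        out.append(dict(hand=85,dx=t[0],dy=t[1],dz=t[2],rx=r[0],ry=r[1],rz=r[2]))
        p0=p0+R0.apply(t);R0=R0*Ro.from_rotvec(r)
        if f>.99: W.pop(0)
    return out,q,len(W)
E
cat > go.py <<'E'
from nxt import *
import json
s=arm.read_state();q=s["joints"]
p,R=poseF(0,56,60);E=ik(p,R,[-0.38,-0.12,-0.87,-1.93,-0.34,.6]).x
W=[[.3,-.15,-.6,-.5,-.6,.5],E]
W=W[int(sys.argv[1]):]
o,qq,n=rows(q,W)
print("now",q.round(2),s["position"].round(0),"fkerr",(fk(q)[0]-s["position"]).round(1));print(json.dumps([{k:float(v) for k,v in r.items()} for r in o]));print("expect",qq.round(2),n)
E
python3 go.py 0
```

```text
now [ 0.37 -0.26 -1.07  0.91 -0.26  0.38] [432.  -4. 249.] fkerr [ 0.1 -0.4  0.4]
[{"hand": 85.0, "dx": 15.5, "dy": -4.6, "dz": 0.7, "rx": -0.012, "ry": 0.007, "rz": 0.107}, {"hand": 85.0, "dx": 12.0, "dy": -2.6, "dz": 1.3, "rx": -0.015, "ry": 0.003, "rz": 0.106}, {"hand": 85.0, "dx": 9.5, "dy": -0.9, "dz": 1.7, "rx": -0.02, "ry": -0.001, "rz": 0.11}, {"hand": 85.0, "dx": 6.3, "dy": 1.3, "dz": 2.0, "rx": -0.024, "ry": -0.006, "rz": 0.106}, {"hand": 85.0, "dx": 3.5, "dy": 3.6, "dz": 2.3, "rx": -0.029, "ry": -0.01, "rz": 0.107}]
expect [ 0.34 -0.22 -0.88  0.34 -0.4   0.43] 2
```

```bash
python3 -m jog '[{"hand":85,"dx":15.5,"dy":-4.6,"dz":0.7,"rx":-0.012,"ry":0.007,"rz":0.107},{"hand":85,"dx":12,"dy":-2.6,"dz":1.3,"rx":-0.015,"ry":0.003,"rz":0.106},{"hand":85,"dx":9.5,"dy":-0.9,"dz":1.7,"rx":-0.02,"ry":0,"rz":0.11},{"hand":85,"dx":6.3,"dy":1.3,"dz":2,"rx":-0.024,"ry":-0.006,"rz":0.106},{"hand":85,"dx":3.5,"dy":3.6,"dz":2.3,"rx":-0.029,"ry":-0.01,"rz":0.107}]'; python3 go.py 0
```

```text
clock: 2.68
position: [431.7, -45.5, 243.3]
ee_rot: [-0.482, 0.833, -0.113, 0.247]
contact_force: [-0.5, 0.2, 0.9]
gripper_width: 84.8
now [ 0.35 -0.23 -0.88  0.33 -0.4   0.43] [432. -46. 243.] fkerr [-0.2 -0.9  0.1]
[{"hand": 85.0, "dx": 1.2, "dy": 5.9, "dz": 3.1, "rx": -0.035, "ry": -0.014, "rz": 0.106}, {"hand": 85.0, "dx": -2.3, "dy": 8.8, "dz": 3.7, "rx": -0.039, "ry": -0.018, "rz": 0.103}, {"hand": 85.0, "dx": -4.7, "dy": 11.0, "dz": 4.0, "rx": -0.042, "ry": -0.021, "rz": 0.097}, {"hand": 85.0, "dx": -7.0, "dy": 13.8, "dz": 4.4, "rx": -0.047, "ry": -0.025, "rz": 0.095}, {"hand": 85.0, "dx": -9.4, "dy": 16.8, "dz": 5.2, "rx": -0.053, "ry": -0.028, "rz": 0.094}]
expect [ 0.31 -0.17 -0.69 -0.24 -0.54  0.48] 2
```

It follows well. Continue.

```bash
python3 -m jog '[{"hand":85,"dx":1.2,"dy":5.9,"dz":3.1,"rx":-0.035,"ry":-0.014,"rz":0.106},{"hand":85,"dx":-2.3,"dy":8.8,"dz":3.7,"rx":-0.039,"ry":-0.018,"rz":0.103},{"hand":85,"dx":-4.7,"dy":11,"dz":4,"rx":-0.042,"ry":-0.021,"rz":0.097},{"hand":85,"dx":-7,"dy":13.8,"dz":4.4,"rx":-0.047,"ry":-0.025,"rz":0.095},{"hand":85,"dx":-9.4,"dy":16.8,"dz":5.2,"rx":-0.053,"ry":-0.028,"rz":0.094}]'; python3 go.py 0
```

```text
clock: 3.1
position: [417.1, 12.3, 221.8]
ee_rot: [-0.293, 0.917, 0.067, 0.261]
contact_force: [0.3, -1.0, -0.4]
gripper_width: 84.8
now [ 0.31 -0.17 -0.68 -0.25 -0.54  0.49] [417.  12. 222.] fkerr [-0.4 -1.2 -0.4]
[{"hand": 85.0, "dx": -10.5, "dy": 18.1, "dz": 5.5, "rx": -0.055, "ry": -0.031, "rz": 0.09}, {"hand": 85.0, "dx": -12.8, "dy": 21.1, "dz": 6.2, "rx": -0.059, "ry": -0.033, "rz": 0.085}, {"hand": 85.0, "dx": -3.1, "dy": 5.5, "dz": 1.8, "rx": -0.015, "ry": -0.008, "rz": 0.02}, {"hand": 85.0, "dx": 18.0, "dy": 0.6, "dz": 7.1, "rx": -0.017, "ry": -0.021, "rz": 0.109}, {"hand": 85.0, "dx": 15.9, "dy": -0.4, "dz": 6.3, "rx": -0.014, "ry": -0.026, "rz": 0.111}]
expect [ 0.2  -0.13 -0.64 -0.7  -0.58  0.54] 1
```

```bash
python3 go.py 1
```

```text
now [ 0.31 -0.17 -0.68 -0.25 -0.54  0.49] [417.  12. 222.] fkerr [-0.4 -1.2 -0.4]
[{"hand": 85.0, "dx": 21.0, "dy": 6.0, "dz": 7.9, "rx": -0.024, "ry": -0.011, "rz": 0.107}, {"hand": 85.0, "dx": 18.4, "dy": 5.7, "dz": 7.5, "rx": -0.022, "ry": -0.014, "rz": 0.109}, {"hand": 85.0, "dx": 15.5, "dy": 4.6, "dz": 6.5, "rx": -0.019, "ry": -0.017, "rz": 0.104}, {"hand": 85.0, "dx": 13.8, "dy": 3.9, "dz": 5.9, "rx": -0.017, "ry": -0.021, "rz": 0.105}, {"hand": 85.0, "dx": 12.0, "dy": 3.3, "dz": 5.5, "rx": -0.015, "ry": -0.024, "rz": 0.107}]
expect [ 0.1  -0.14 -0.74 -0.74 -0.52  0.57] 1
```

```bash
python3 -m jog '[{"hand":85,"dx":-10.5,"dy":18.1,"dz":5.5,"rx":-0.055,"ry":-0.031,"rz":0.09},{"hand":85,"dx":-12.8,"dy":21.1,"dz":6.2,"rx":-0.059,"ry":-0.033,"rz":0.085},{"hand":85,"dx":-3.1,"dy":5.5,"dz":1.8,"rx":-0.015,"ry":-0.008,"rz":0.02},{"hand":85,"dx":18,"dy":0.6,"dz":7.1,"rx":-0.017,"ry":-0.021,"rz":0.109},{"hand":85,"dx":15.9,"dy":-0.4,"dz":6.3,"rx":-0.014,"ry":-0.026,"rz":0.111}]'; python3 go.py 1
```

```text
clock: 3.52
position: [397.3, 62.8, 197.1]
ee_rot: [-0.115, 0.934, 0.209, 0.267]
contact_force: [-0.1, -1.1, -0.2]
gripper_width: 85.2
now [ 0.2  -0.13 -0.64 -0.7  -0.58  0.55] [397.  63. 197.] fkerr [-0.8 -1.1 -0.8]
[{"hand": 85.0, "dx": 13.7, "dy": -2.0, "dz": 4.8, "rx": -0.011, "ry": -0.028, "rz": 0.103}, {"hand": 85.0, "dx": 10.3, "dy": -1.6, "dz": 4.3, "rx": -0.009, "ry": -0.032, "rz": 0.104}, {"hand": 85.0, "dx": 8.2, "dy": -2.0, "dz": 3.8, "rx": -0.006, "ry": -0.035, "rz": 0.104}, {"hand": 85.0, "dx": 6.0, "dy": -2.4, "dz": 3.2, "rx": -0.005, "ry": -0.039, "rz": 0.103}, {"hand": 85.0, "dx": 3.8, "dy": -2.5, "dz": 2.8, "rx": -0.004, "ry": -0.041, "rz": 0.101}]
expect [-0.03 -0.1  -0.73 -1.16 -0.53  0.64] 1
```

```bash
python3 -m jog '[{"hand":85,"dx":13.7,"dy":-2,"dz":4.8,"rx":-0.011,"ry":-0.028,"rz":0.103},{"hand":85,"dx":10.3,"dy":-1.6,"dz":4.3,"rx":-0.009,"ry":-0.032,"rz":0.104},{"hand":85,"dx":8.2,"dy":-2,"dz":3.8,"rx":-0.006,"ry":-0.035,"rz":0.104},{"hand":85,"dx":6,"dy":-2.4,"dz":3.2,"rx":-0.005,"ry":-0.039,"rz":0.103},{"hand":85,"dx":3.8,"dy":-2.5,"dz":2.8,"rx":-0.004,"ry":-0.041,"rz":0.101}]'; python3 go.py 1
```

```text
clock: 3.93
position: [373.0, 63.8, 156.5]
ee_rot: [0.142, 0.902, 0.294, 0.283]
contact_force: [-0.5, 0.7, -0.8]
gripper_width: 84.9
now [-0.04 -0.1  -0.73 -1.17 -0.54  0.65] [373.  64. 157.] fkerr [-1.2 -0.6 -1. ]
[{"hand": 85.0, "dx": 2.5, "dy": -3.4, "dz": 2.2, "rx": -0.002, "ry": -0.043, "rz": 0.098}, {"hand": 85.0, "dx": -0.5, "dy": -2.3, "dz": 2.4, "rx": -0.001, "ry": -0.048, "rz": 0.102}, {"hand": 85.0, "dx": -2.4, "dy": -2.0, "dz": 2.2, "rx": -0.001, "ry": -0.048, "rz": 0.098}, {"hand": 85.0, "dx": -4.3, "dy": -1.9, "dz": 2.2, "rx": 0.001, "ry": -0.052, "rz": 0.098}, {"hand": 85.0, "dx": -5.9, "dy": -1.5, "dz": 2.1, "rx": 0.001, "ry": -0.053, "rz": 0.097}]
expect [-0.25 -0.06 -0.81 -1.61 -0.49  0.73] 1
```

```bash
python3 -m jog '[{"hand":85,"dx":2.5,"dy":-3.4,"dz":2.2,"rx":-0.002,"ry":-0.043,"rz":0.098},{"hand":85,"dx":-0.5,"dy":-2.3,"dz":2.4,"rx":-0.001,"ry":-0.048,"rz":0.102},{"hand":85,"dx":-2.4,"dy":-2,"dz":2.2,"rx":-0.001,"ry":-0.048,"rz":0.098},{"hand":85,"dx":-4.3,"dy":-1.9,"dz":2.2,"rx":0.001,"ry":-0.052,"rz":0.098},{"hand":85,"dx":-5.9,"dy":-1.5,"dz":2.1,"rx":0.001,"ry":-0.053,"rz":0.097}]'; python3 go.py 1
python3 - <<'E'
from h import *
d=cap("side",1);crop(d,170,100,370,250,"s1",4)
E
```

```text
clock: 4.35
position: [385.5, 51.9, 145.8]
ee_rot: [0.392, 0.799, 0.334, 0.31]
contact_force: [-0.3, 0.8, -0.3]
gripper_width: 85.2
now [-0.26 -0.06 -0.81 -1.62 -0.5   0.74] [385.  52. 146.] fkerr [-1.4  0.1 -1. ]
[{"hand": 85.0, "dx": -6.6, "dy": -2.2, "dz": 1.8, "rx": 0.002, "ry": -0.054, "rz": 0.094}, {"hand": 85.0, "dx": -9.0, "dy": -0.5, "dz": 2.4, "rx": 0.002, "ry": -0.055, "rz": 0.094}, {"hand": 85.0, "dx": -10.7, "dy": 0.0, "dz": 2.6, "rx": 0.002, "ry": -0.059, "rz": 0.097}, {"hand": 85.0, "dx": -11.9, "dy": 0.7, "dz": 2.8, "rx": 0.003, "ry": -0.059, "rz": 0.095}, {"hand": 85.0, "dx": -12.9, "dy": 1.3, "dz": 2.9, "rx": 0.002, "ry": -0.059, "rz": 0.093}]
expect [-0.46 -0.03 -0.89 -2.04 -0.45  0.81] 1
```

View pics/s1.png

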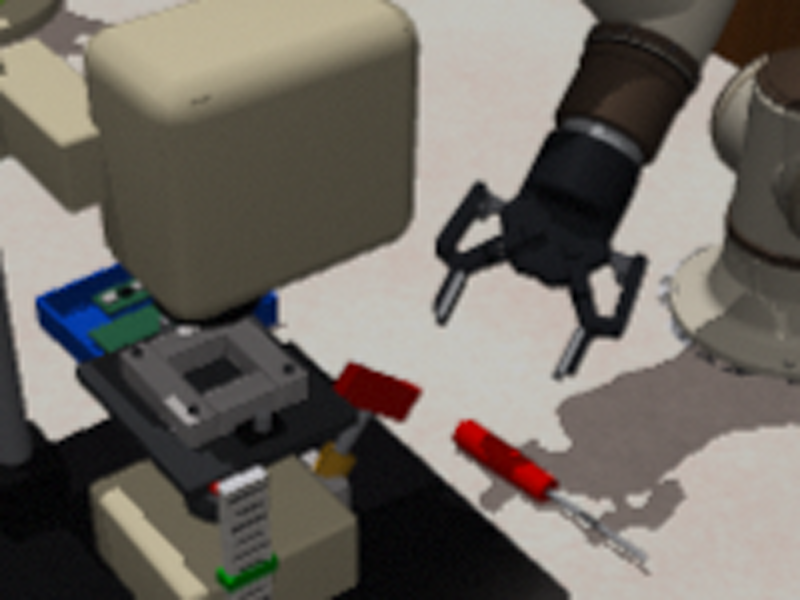

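```bash
python3 -m jog '[{"hand":85,"dx":-6.6,"dy":-2.2,"dz":-1,"rx":0.002,"ry":-0.054,"rz":0.094},{"hand":85,"dx":-9,"dy":-0.5,"dz":-1,"rx":0.002,"ry":-0.055,"rz":0.094},{"hand":85,"dx":-10.7,"dy":0,"dz":0,"rx":0.002,"ry":-0.059,"rz":0.097},{"hand":85,"dx":-11.9,"dy":0.7,"dz":0,"rx":0.003,"ry":-0.059,"rz":0.095},{"hand":85,"dx":-12.9,"dy":1.3,"dz":0,"rx":0.002,"ry":-0.059,"rz":0.093}]'; python3 go.py 1
python3 - <<'E'
from ik import *
p,R=poseF(0,56,60);print(delta(p,R)[:2])
E
```

```text
clock: 4.82
position: [399.3, 2.1, 153.8]
ee_rot: [0.612, 0.636, 0.334, 0.331]
contact_force: [-1.1, -0.7, -0.5]
gripper_width: 84.8
now [-0.41 -0.09 -0.88 -1.94 -0.39  0.67] [399.   2. 154.] fkerr [-1.2  0.6 -0.9]
[{"hand": 85.0, "dx": -0.1, "dy": -0.5, "dz": 15.1, "rx": 0.002, "ry": -0.015, "rz": 0.026}]
expect [-0.47 -0.03 -0.9  -2.06 -0.44  0.81] 0
(array([-0.1, -0.5, 15.1]), array([ 0.0018, -0.0145,  0.0257]))
```

```bash
python3 -m jog '[{"hand":85,"dx":0,"dy":-0.5,"dz":15,"rx":0.002,"ry":-0.014,"rz":0.026},{"hand":85,"dx":0,"dy":0,"dz":15,"rx":0,"ry":0,"rz":0},{"hand":85,"dx":0,"dy":0,"dz":10,"rx":0,"ry":0,"rz":0},{"hand":85,"dx":0,"dy":0,"dz":0,"rx":0,"ry":0,"rz":0}]'
python3 - <<'E'
from ik import *
p,R=poseF(0,56,0);print(delta(p,R)[:2]);print(arm.read_state()["joints"].round(2))
d=cap("side",2);crop(d,200,140,330,240,"s2",6)
d=cap("top",2);crop(d,210,180,330,280,"t2",6)
E
```

```text
clock: 5.15
position: [432.9, 1.8, 129.7]
ee_rot: [0.622, 0.627, 0.333, 0.33]
contact_force: [-0.7, -0.7, -0.7]
gripper_width: 85.2
(array([ 0.6,  0.8, 33.7]), array([-0.0026, -0.0015,  0.0008]))
[-0.53  0.09 -0.93 -2.2  -0.55  1.03]
```

View pics/s2.png

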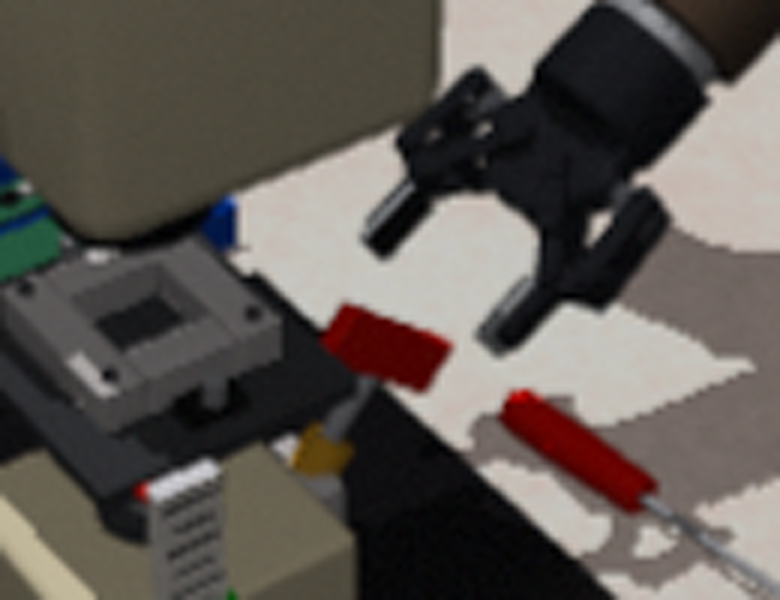

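View pics/t2.png

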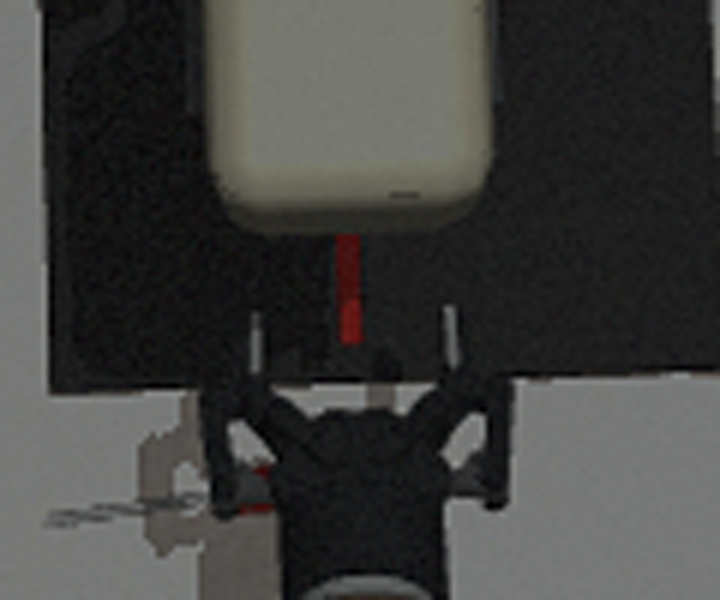

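```bash
python3 -m jog '[{"hand":85,"dx":1.5,"dy":0.8,"dz":17,"rx":0,"ry":0,"rz":0},{"hand":85,"dx":0,"dy":0,"dz":16.5,"rx":0,"ry":0,"rz":0},{"hand":85,"dx":0,"dy":0,"dz":0,"rx":0,"ry":0,"rz":0}]'
python3 - <<'E'
from ik import *
p,R=poseF(0,56,0);print(delta(p,R)[:2])
d=cap("side",3);crop(d,200,140,330,240,"s3",6)
d=cap("top",3);crop(d,210,180,330,280,"t3",6)
E
```

```text
clock: 5.5
position: [461.4, 3.5, 112.0]
ee_rot: [0.622, 0.627, 0.332, 0.33]
contact_force: [-0.1, -1.0, 0.1]
gripper_width: 85.0
(array([-0.9, -0.6,  0.2]), array([-0.0017, -0.0013,  0.0023]))
```

View pics/s3.png

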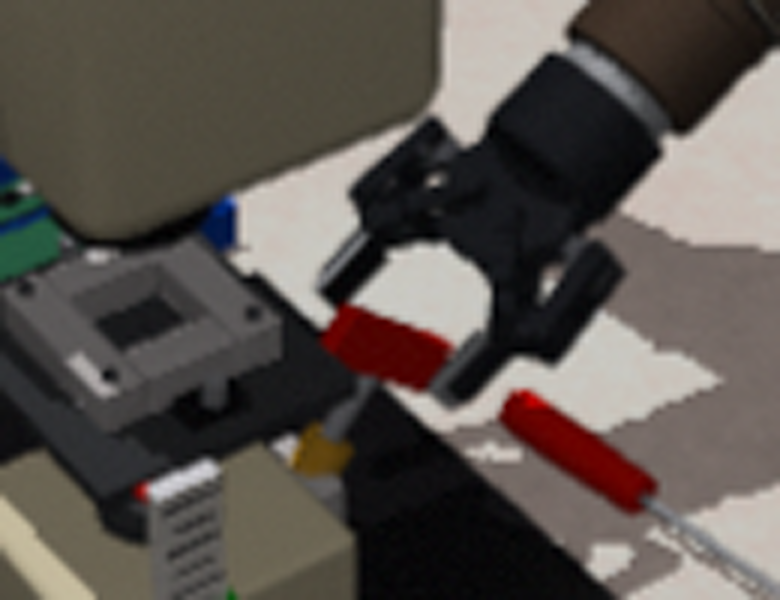

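View pics/t3.png

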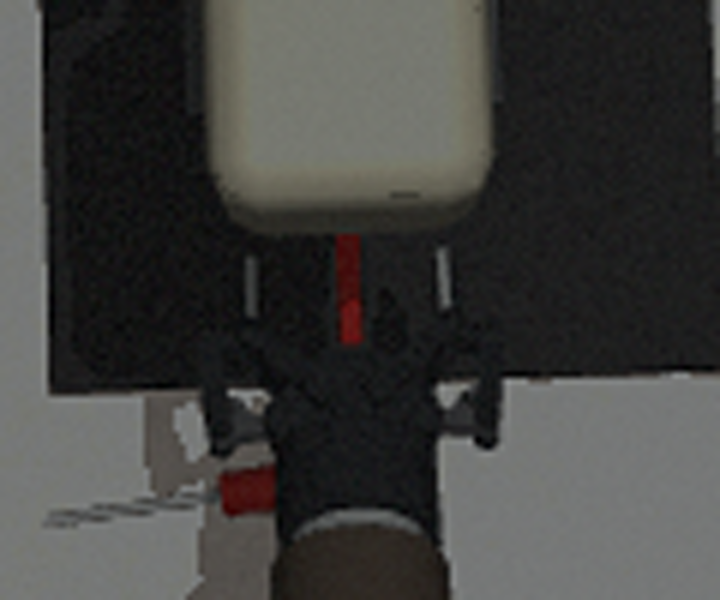

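```bash
python3 -m jog '[{"hand":40,"dx":0,"dy":0,"dz":0,"rx":0,"ry":0,"rz":0},{"hand":20,"dx":0,"dy":0,"dz":0,"rx":0,"ry":0,"rz":0},{"hand":5,"dx":0,"dy":0,"dz":0,"rx":0,"ry":0,"rz":0},{"hand":5,"dx":0,"dy":0,"dz":0,"rx":0,"ry":0,"rz":0},{"hand":5,"dx":0,"dy":0,"dz":0,"rx":0,"ry":0,"rz":0}]'
python3 -m jog '[{"hand":5,"dx":0,"dy":0,"dz":0,"rx":0,"ry":0,"rz":0},{"hand":5,"dx":0,"dy":0,"dz":0,"rx":0,"ry":0,"rz":0},{"hand":5,"dx":0,"dy":0,"dz":0,"rx":0,"ry":0,"rz":0}]'
cat > meas.py <<'E'
from ik import *
def red(d,v=60):
    hv=cv2.cvtColor(d["img"],cv2.COLOR_RGB2HSV);return ((hv[...,0]<8)|(hv[...,0]>172))&(hv[...,1]>140)&(hv[...,2]>v)
def ptr(i,verbose=True):
    d=cap("side",i);im=d["img"].astype(float)
    w=np.clip(im[...,0]-np.maximum(im[...,1],im[...,2])-15,0,None);m=np.zeros_like(w);m[212:252,216:230]=1;w=w*m
    v,u=np.mgrid[:384,:512];su,sv=(w*u).sum()/w.sum(),(w*v).sum()/w.sum()
    # intersect ray with plane x=627.. (vertical plane containing pointer, y free) using pointer x
    K=d["intrinsics"];c=-d["R"].T@d["t"];r=d["R"].T@np.array([(su-K[0,2])/K[0,0],(sv-K[1,2])/K[1,1],1.])
    k=(626.-c[0])/r[0];X=c+k*r
    zs=np.nan
    print(f"side ptr px {su:.2f},{sv:.2f} w{w.sum():.0f} ->",X.round(1),"clock",round(arm.read_state()["clock"],2));return X[2]
def ptrtop(i):
    d=cap("top",i);r=red(d);r[172:]=0;r[:150]=0;r[:,:228]=0;r[:,245:]=0
    z=world(d)[r][:,2];print("top ptr z",np.median(z).round(1),len(z));return np.median(z)
def angle():
    s=arm.read_state();B=poseF(0,56,0)[1];rv=(Ro.from_quat(s["ee_rot"])*B.inv()).as_rotvec();print("tool turn",round(float(rv@A),3),"resid",(rv-A*(rv@A)).round(3))
E
python3 - <<'E'
from meas import *
for i in (4,5):ptr(i);ptrtop(i)
angle()
p,R=poseF(0,56,0);print(delta(p,R)[:2]);s=arm.read_state();print(s["contact_force"],s["wrist_torque"],s["joints"].round(2))
crop(load("side",5),200,140,330,240,"s5",6)
for th in(.05,.1):
  p1,R1=poseF(th,56,0);print(th,R.inv().apply(p1-p).round(2),(R.inv()*R1).as_rotvec().round(4))
E
```

```text
clock: 6.02
position: [460.2, 3.4, 113.4]
ee_rot: [0.621, 0.628, 0.332, 0.332]
contact_force: [-0.1, 0.2, 0.5]
gripper_width: 25.2
clock: 6.27
position: [460.1, 2.9, 113.2]
ee_rot: [0.622, 0.627, 0.332, 0.332]
contact_force: [-7.2, -4.6, 7.1]
gripper_width: 10.8
side ptr px 223.16,221.44 w470 -> [626.   79.9 176.2] clock 6.32
top ptr z 182.7 25
side ptr px 223.15,221.43 w463 -> [626.   79.9 176.2] clock 6.42
top ptr z 181.8 25
tool turn 0.003 resid [-0.002 -0.    -0.001]
(array([-0.3, -0.9,  2. ]), array([0.0001, 0.0012, 0.0035]))
[-7.01405939 -5.39756845  6.45115099] [-0.70917537  1.20203984 -1.05618505] [-0.55  0.22 -0.95 -2.35 -0.66  1.24]
0.05 [ 0.26 -0.01 -0.  ] [-0.      0.0138 -0.0481]
0.1 [ 0.51 -0.02 -0.01] [-0.      0.0276 -0.0961]
```

View pics/s5.png

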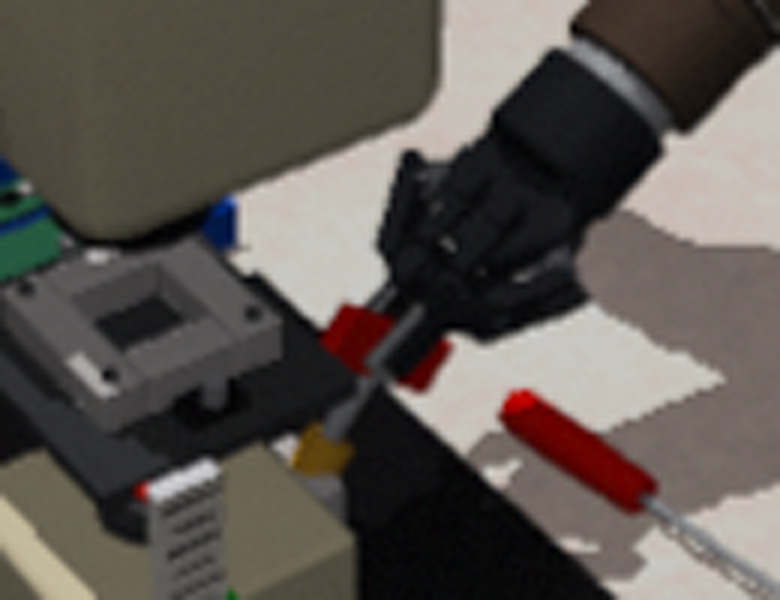

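```bash
python3 -m jog '[{"hand":5,"dx":0.26,"dy":0,"dz":0,"rx":0,"ry":0.0138,"rz":-0.0481},{"hand":5,"dx":0.26,"dy":0,"dz":0,"rx":0,"ry":0.0138,"rz":-0.0481},{"hand":5,"dx":0.26,"dy":0,"dz":0,"rx":0,"ry":0.0138,"rz":-0.0481},{"hand":5,"dx":0.26,"dy":0,"dz":0,"rx":0,"ry":0.0138,"rz":-0.0481},{"hand":5,"dx":0,"dy":0,"dz":0,"rx":0,"ry":0,"rz":0}]'
python3 - <<'E'
from meas import *
ptr(6);angle();s=arm.read_state();print(s["contact_force"].round(1),s["wrist_torque"].round(2))
d=load("side",6);im=d["img"].astype(int)
gr=im[...,1]-np.maximum(im[...,0],im[...,2]);print(gr[236:250,222:242])
E
```

```text
clock: 6.88
position: [460.0, 4.3, 113.1]
ee_rot: [0.548, 0.694, 0.316, 0.345]
contact_force: [-5.7, -3.7, 6.2]
gripper_width: 10.9
side ptr px 223.16,221.44 w470 -> [626.   80.  176.2] clock 6.93
tool turn 0.205 resid [-0.001  0.    -0.001]
[-5.4 -3.8  6.5] [-0.66  1.22 -0.52]
[[ -8  -7  -6  -4  -3  -1  -3  -2  -1  -3  -3  -2  -1  -1  -2  -5  -6  -6
   -6  -6]
 [ -7  -8  -8  -5  -2  -3  -2  -2  -2  -1  -2  -2  -1  -3  -3   0   1  -6
   -6  -7]
 [ -6  -7  -7  -6  -2  -1  -2  -3  -1  -1  -2  -2  -3  -2  -2  10  33   1
   -6  -7]
 [ -6  -6  -6  -4  -2  -3  -2  -1  -2  -3  -3  -1  -1   1   5  19  66  25
   -5  -4]
 [ -6  -6  -7  -4  -3  -3  -3  -2  -2  -3  -4   2  17  23  45  49  63  26
   -5  -5]
 [ -6  -3  15  23  -1  -3  -2  -1  -2   2  16  25  48  47  66  62  57  24
   -6  -5]
 [ -5   7  71 100  14  -3  -3   3  17  31  47  51  64  60  57  48  38  12
   -5  -5]
 [ -4   3  60 109  64  22  20  22  53  73  64  60  57  49  37  21  12  -5
   -3  -5]
 [ -7   4  42  82 112  93  79  74  66  61  56  48  37  22  13  -2  -4  -6
   -3  -7]
 [ -7   1  26  55  90 123  87  60  57  48  37  22  12  -2  -3  -3  -5  -4
   -4  -5]
 [ -5  -6  -1  28  50  61  55  48  36  22  13  -1  -3  -3  -3  -3  -5  -6
   -4  -5]
 [ -7  -6  -6   3  29  42  36  22  13  -3  -2  -3  -1  -2  -2  -3  -5  -4
   -5  -5]
 [ -7  -6  -6  -4   2  16  14  -4  -2   0  -2  -2  -2  -2  -3  -4  -5  -5
   -4  -5]
 [ -5  -5  -6  -4  -4  -3  -2  -1  -1  -2  -2  -3  -2  -1  -2  -3  -3  -5
   -5  -5]]
```

```bash
cat > m.py <<'E'
from meas import *
ptr(int(sys.argv[1])) if (sys:=__import__('sys')) else 0;angle()
E
T='{"hand":5,"dx":0.26,"dy":0,"dz":0,"rx":0,"ry":0.0138,"rz":-0.0481}'; : ; python3 -m jog '[{"hand":5,"dx":0.26,"dy":0,"dz":0,"rx":0,"ry":0.0138,"rz":-0.0481},{"hand":5,"dx":0,"dy":0,"dz":0,"rx":0,"ry":0,"rz":0},{"hand":5,"dx":0,"dy":0,"dz":0,"rx":0,"ry":0,"rz":0},{"hand":5,"dx":0,"dy":0,"dz":0,"rx":0,"ry":0,"rz":0},{"hand":5,"dx":0,"dy":0,"dz":0,"rx":0,"ry":0,"rz":0}]' >/dev/null; python3 m.py 7
python3 - <<'E'
from meas import *
d=load("side",6);im=d["img"].astype(float);gr=im[...,1]-np.maximum(im[...,0],im[...,2])
K=d["intrinsics"];c=-d["R"].T@d["t"]
for u in range(229,238):
    col=gr[:,u];v=np.arange(384)
    pk=236+np.argmax(col[236:250]);h=28
    b=next(r for r in range(pk,252) if col[r]<h);b=b-1+(col[b-1]-h)/(col[b-1]-col[b])
    r=d["R"].T@np.array([(u-K[0,2])/K[0,0],(b-K[1,2])/K[1,1],1.]);X=c+r*(117.9-c[1])/r[1];print(u,round(b,2),X.round(1))
E
```

```text
side ptr px 223.18,221.45 w463 -> [626.   80.  176.2] clock 7.4
tool turn 0.254 resid [-0.001  0.    -0.001]
229 246.77 [635.1 117.9 124.5]
230 246.35 [632.2 117.9 124.3]
231 245.77 [629.2 117.9 124.6]
232 245.38 [626.3 117.9 124.2]
233 244.77 [623.3 117.9 124.6]
234 244.36 [620.4 117.9 124.4]
235 243.78 [617.4 117.9 124.7]
236 243.38 [614.5 117.9 124.4]
237 242.74 [611.5 117.9 124.9]
```

```bash
python3 -m jog '[{"hand":5,"dx":0.26,"dy":0,"dz":0,"rx":0,"ry":0.0138,"rz":-0.0481},{"hand":5,"dx":0,"dy":0,"dz":0,"rx":0,"ry":0,"rz":0},{"hand":5,"dx":0,"dy":0,"dz":0,"rx":0,"ry":0,"rz":0},{"hand":5,"dx":0,"dy":0,"dz":0,"rx":0,"ry":0,"rz":0},{"hand":5,"dx":0,"dy":0,"dz":0,"rx":0,"ry":0,"rz":0}]' >/dev/null; python3 m.py 8
python3 -m jog '[{"hand":5,"dx":0.26,"dy":0,"dz":0,"rx":0,"ry":0.0138,"rz":-0.0481},{"hand":5,"dx":0,"dy":0,"dz":0,"rx":0,"ry":0,"rz":0},{"hand":5,"dx":0,"dy":0,"dz":0,"rx":0,"ry":0,"rz":0},{"hand":5,"dx":0,"dy":0,"dz":0,"rx":0,"ry":0,"rz":0},{"hand":5,"dx":0,"dy":0,"dz":0,"rx":0,"ry":0,"rz":0}]' >/dev/null; python3 m.py 9
python3 - <<'E'
from meas import *
for i in(0,4,5):
  d=load("top",i);W=world(d)
  for r in range(156,170): print(r,[tuple(int(x) for x in d["img"][r,c])+(int(W[r,c,2]),) for c in range(229,234)])
  break
Z=np.mean([load("top",i)["depth"] for i in(0,4,5)],0);d["depth"]=Z;W=world(d);print(W[158:164,231:242,2].round(0))
E
```

```text
side ptr px 223.18,221.45 w460 -> [626.   80.  176.2] clock 7.87
tool turn 0.304 resid [-0.001  0.    -0.001]
side ptr px 223.17,221.44 w459 -> [626.   80.  176.2] clock 8.33
tool turn 0.353 resid [-0.001  0.    -0.001]
156 [(34, 35, 34, 196), (24, 24, 25, 14), (21, 20, 24, 14), (21, 22, 22, 12), (26, 25, 26, 16)]
157 [(51, 50, 47, 197), (22, 20, 23, 15), (23, 20, 23, 16), (23, 24, 24, 16), (24, 23, 26, 16)]
158 [(36, 36, 34, 198), (40, 39, 40, 11), (24, 44, 27, 16), (27, 25, 26, 14), (22, 22, 24, 21)]
159 [(35, 35, 33, 201), (46, 69, 48, 161), (28, 96, 35, 133), (24, 22, 28, 15), (17, 19, 23, 13)]
160 [(31, 32, 30, 197), (55, 53, 52, 161), (44, 90, 36, 138), (68, 23, 24, 183), (66, 25, 24, 186)]
161 [(35, 35, 33, 195), (56, 55, 54, 160), (32, 95, 34, 141), (119, 27, 29, 181), (116, 32, 31, 181)]
162 [(32, 33, 30, 199), (52, 53, 52, 164), (29, 93, 33, 139), (122, 28, 28, 183), (116, 30, 25, 179)]
163 [(55, 55, 52, 200), (54, 55, 51, 161), (27, 95, 34, 141), (61, 27, 27, 14), (50, 20, 19, 15)]
164 [(55, 56, 54, 204), (52, 49, 47, 165), (25, 74, 31, 136), (39, 38, 38, 79), (21, 19, 21, 16)]
165 [(48, 47, 45, 201), (54, 51, 52, 166), (20, 54, 23, 140), (60, 57, 56, 82), (23, 21, 23, 15)]
166 [(42, 42, 42, 193), (55, 55, 53, 166), (23, 59, 27, 136), (60, 56, 56, 85), (40, 40, 39, 41)]
167 [(45, 44, 43, 176), (53, 50, 50, 166), (21, 58, 22, 137), (45, 50, 44, 82), (53, 54, 52, 32)]
168 [(46, 45, 45, 161), (46, 46, 44, 157), (33, 95, 40, 142), (43, 48, 42, 84), (56, 56, 54, 45)]
169 [(39, 49, 40, 143), (43, 51, 43, 141), (28, 93, 37, 136), (44, 45, 42, 87), (58, 56, 55, 40)]
[[ 17.  13.  17.  16.  17.  16.  13.  15.  16. 185. 188.]
 [137.  19.  13.  19.  13.  16.  13.  16.  17. 186. 188.]
 [139. 183. 184. 184. 181. 184. 180. 184. 183. 188. 186.]
 [139. 182. 181. 185. 183. 183. 182. 183. 183. 187. 188.]
 [138. 183. 181. 182. 183. 184. 181. 183. 184. 189. 186.]
 [139.  17.  17.  14.  16.  14.  14.  13.  16. 188. 187.]]
```

```bash
python3 -m jog '[{"hand":5,"dx":0.26,"dy":0,"dz":0,"rx":0,"ry":0.0138,"rz":-0.0481},{"hand":5,"dx":0,"dy":0,"dz":0,"rx":0,"ry":0,"rz":0},{"hand":5,"dx":0,"dy":0,"dz":0,"rx":0,"ry":0,"rz":0},{"hand":5,"dx":0,"dy":0,"dz":0,"rx":0,"ry":0,"rz":0},{"hand":5,"dx":0,"dy":0,"dz":0,"rx":0,"ry":0,"rz":0}]' >/dev/null; python3 m.py 10
```

```text
side ptr px 223.17,221.44 w463 -> [626.   80.  176.2] clock 8.8
tool turn 0.403 resid [-0.001  0.    -0.001]
```

```bash
python3 -m jog '[{"hand":5,"dx":0.26,"dy":0,"dz":0,"rx":0,"ry":0.0138,"rz":-0.0481},{"hand":5,"dx":0,"dy":0,"dz":0,"rx":0,"ry":0,"rz":0},{"hand":5,"dx":0,"dy":0,"dz":0,"rx":0,"ry":0,"rz":0},{"hand":5,"dx":0,"dy":0,"dz":0,"rx":0,"ry":0,"rz":0},{"hand":5,"dx":0,"dy":0,"dz":0,"rx":0,"ry":0,"rz":0}]' >/dev/null; python3 m.py 11; python3 -c "
from h import *
crop(load('side',11),200,140,330,240,'s11',6)"
```

```text
side ptr px 223.17,221.45 w459 -> [626.   80.  176.2] clock 9.27
tool turn 0.453 resid [-0.001  0.    -0.   ]
```

View pics/s11.png

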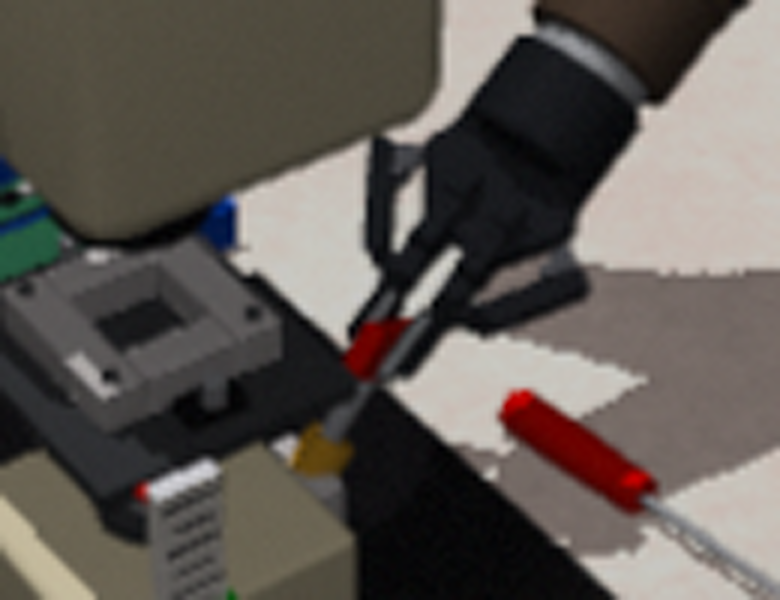

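```bash
python3 -m jog '[{"hand":5,"dx":0.26,"dy":0,"dz":0,"rx":0,"ry":0.0138,"rz":-0.0481},{"hand":5,"dx":0,"dy":0,"dz":0,"rx":0,"ry":0,"rz":0},{"hand":5,"dx":0,"dy":0,"dz":0,"rx":0,"ry":0,"rz":0},{"hand":5,"dx":0,"dy":0,"dz":0,"rx":0,"ry":0,"rz":0},{"hand":5,"dx":0,"dy":0,"dz":0,"rx":0,"ry":0,"rz":0}]' >/dev/null; python3 m.py 12
```

```text
side ptr px 223.17,221.46 w460 -> [626.   80.  176.2] clock 9.73
tool turn 0.503 resid [-0.001  0.    -0.   ]
```

```bash
python3 -m jog '[{"hand":5,"dx":0.26,"dy":0,"dz":0,"rx":0,"ry":0.0138,"rz":-0.0481},{"hand":5,"dx":0,"dy":0,"dz":0,"rx":0,"ry":0,"rz":0},{"hand":5,"dx":0,"dy":0,"dz":0,"rx":0,"ry":0,"rz":0},{"hand":5,"dx":0,"dy":0,"dz":0,"rx":0,"ry":0,"rz":0},{"hand":5,"dx":0,"dy":0,"dz":0,"rx":0,"ry":0,"rz":0}]' >/dev/null; python3 m.py 13
```

```text
side ptr px 223.23,221.59 w434 -> [626.   80.3 175.9] clock 10.2
tool turn 0.553 resid [-0.  0. -0.]
```

```bash
python3 -m jog '[{"hand":5,"dx":0,"dy":0,"dz":0,"rx":0,"ry":0,"rz":0},{"hand":5,"dx":0,"dy":0,"dz":0,"rx":0,"ry":0,"rz":0},{"hand":5,"dx":0,"dy":0,"dz":0,"rx":0,"ry":0,"rz":0},{"hand":5,"dx":0,"dy":0,"dz":0,"rx":0,"ry":0,"rz":0},{"hand":5,"dx":0,"dy":0,"dz":0,"rx":0,"ry":0,"rz":0}]' >/dev/null; python3 m.py 14
```

```text
side ptr px 223.09,222.33 w552 -> [626.   79.3 172.7] clock 10.67
tool turn 0.553 resid [-0.  0. -0.]
```

```bash
python3 -m jog '[{"hand":5,"dx":0,"dy":0,"dz":0,"rx":0,"ry":0,"rz":0},{"hand":5,"dx":0,"dy":0,"dz":0,"rx":0,"ry":0,"rz":0},{"hand":5,"dx":0,"dy":0,"dz":0,"rx":0,"ry":0,"rz":0},{"hand":5,"dx":0,"dy":0,"dz":0,"rx":0,"ry":0,"rz":0},{"hand":5,"dx":0,"dy":0,"dz":0,"rx":0,"ry":0,"rz":0}]' >/dev/null; python3 m.py 15;python3 -m jog '[{"hand":5,"dx":0,"dy":0,"dz":0,"rx":0,"ry":0,"rz":0},{"hand":5,"dx":0,"dy":0,"dz":0,"rx":0,"ry":0,"rz":0},{"hand":5,"dx":0,"dy":0,"dz":0,"rx":0,"ry":0,"rz":0},{"hand":5,"dx":0,"dy":0,"dz":0,"rx":0,"ry":0,"rz":0},{"hand":5,"dx":0,"dy":0,"dz":0,"rx":0,"ry":0,"rz":0}]' >/dev/null; python3 m.py 16
python3 -c "
from meas import *
ptrtop(16)"
```

```text
side ptr px 223.24,222.77 w407 -> [626.   79.9 171.7] clock 11.13
tool turn 0.553 resid [-0.  0. -0.]
side ptr px 223.21,222.99 w435 -> [626.   79.7 170.7] clock 11.6
tool turn 0.553 resid [-0.  0. -0.]
top ptr z 176.3 23
```

```bash
python3 -m jog '[{"hand":5,"dx":0.26,"dy":0,"dz":0,"rx":0,"ry":0.0138,"rz":-0.0481},{"hand":5,"dx":0,"dy":0,"dz":0,"rx":0,"ry":0,"rz":0},{"hand":5,"dx":0,"dy":0,"dz":0,"rx":0,"ry":0,"rz":0},{"hand":5,"dx":0,"dy":0,"dz":0,"rx":0,"ry":0,"rz":0},{"hand":5,"dx":0,"dy":0,"dz":0,"rx":0,"ry":0,"rz":0}]' >/dev/null; python3 m.py 17
python3 -c "
from meas import *
ptrtop(17)"
python3 -m jog '[{"hand":5,"dx":0,"dy":0,"dz":0,"rx":0,"ry":0,"rz":0},{"hand":5,"dx":0,"dy":0,"dz":0,"rx":0,"ry":0,"rz":0},{"hand":5,"dx":0,"dy":0,"dz":0,"rx":0,"ry":0,"rz":0},{"hand":5,"dx":0,"dy":0,"dz":0,"rx":0,"ry":0,"rz":0},{"hand":5,"dx":0,"dy":0,"dz":0,"rx":0,"ry":0,"rz":0}]' >/dev/null; python3 m.py 18
python3 -c "
from meas import *
ptrtop(18)"
```

```text
side ptr px 223.22,223.84 w380 -> [626.   79.4 167.6] clock 12.12
tool turn 0.603 resid [-0.     0.001 -0.   ]
top ptr z 173.0 24
side ptr px 223.27,225.06 w479 -> [626.   79.2 163.3] clock 12.63
tool turn 0.603 resid [-0.  0. -0.]
top ptr z 170.3 24
```

```bash
python3 -m jog '[{"hand":5,"dx":0,"dy":0,"dz":0,"rx":0,"ry":0,"rz":0},{"hand":5,"dx":0,"dy":0,"dz":0,"rx":0,"ry":0,"rz":0},{"hand":5,"dx":0,"dy":0,"dz":0,"rx":0,"ry":0,"rz":0},{"hand":5,"dx":0,"dy":0,"dz":0,"rx":0,"ry":0,"rz":0},{"hand":5,"dx":0,"dy":0,"dz":0,"rx":0,"ry":0,"rz":0}]' >/dev/null; python3 -m jog '[{"hand":5,"dx":0,"dy":0,"dz":0,"rx":0,"ry":0,"rz":0},{"hand":5,"dx":0,"dy":0,"dz":0,"rx":0,"ry":0,"rz":0},{"hand":5,"dx":0,"dy":0,"dz":0,"rx":0,"ry":0,"rz":0},{"hand":5,"dx":0,"dy":0,"dz":0,"rx":0,"ry":0,"rz":0},{"hand":5,"dx":0,"dy":0,"dz":0,"rx":0,"ry":0,"rz":0}]' >/dev/null; python3 m.py 19
python3 -c "
from meas import *
ptrtop(19)"
```

```text
side ptr px 223.47,227.97 w406 -> [626.   79.2 153.2] clock 13.57
tool turn 0.603 resid [-0.  0. -0.]
top ptr z 159.9 23
```

```bash
python3 -m jog '[{"hand":5,"dx":0,"dy":0,"dz":0,"rx":0,"ry":0,"rz":0},{"hand":5,"dx":0,"dy":0,"dz":0,"rx":0,"ry":0,"rz":0},{"hand":5,"dx":0,"dy":0,"dz":0,"rx":0,"ry":0,"rz":0},{"hand":5,"dx":0,"dy":0,"dz":0,"rx":0,"ry":0,"rz":0},{"hand":5,"dx":0,"dy":0,"dz":0,"rx":0,"ry":0,"rz":0}]' >/dev/null; python3 -m jog '[{"hand":5,"dx":0,"dy":0,"dz":0,"rx":0,"ry":0,"rz":0},{"hand":5,"dx":0,"dy":0,"dz":0,"rx":0,"ry":0,"rz":0},{"hand":5,"dx":0,"dy":0,"dz":0,"rx":0,"ry":0,"rz":0},{"hand":5,"dx":-0.51,"dy":0.02,"dz":0,"rx":0,"ry":-0.0276,"rz":0.0961},{"hand":5,"dx":0,"dy":0,"dz":0,"rx":0,"ry":0,"rz":0}]' >/dev/null; python3 m.py 20
python3 -c "
from meas import *
ptrtop(20);crop(load('side',20),200,190,280,260,'s20',8);crop(load('top',20),205,140,285,200,'t20',8)"
```

```text
side ptr px 223.64,230.08 w473 -> [626.   79.3 146. ] clock 14.5
tool turn 0.5 resid [-0.  0. -0.]
top ptr z 153.1 21
```

View pics/s20.png

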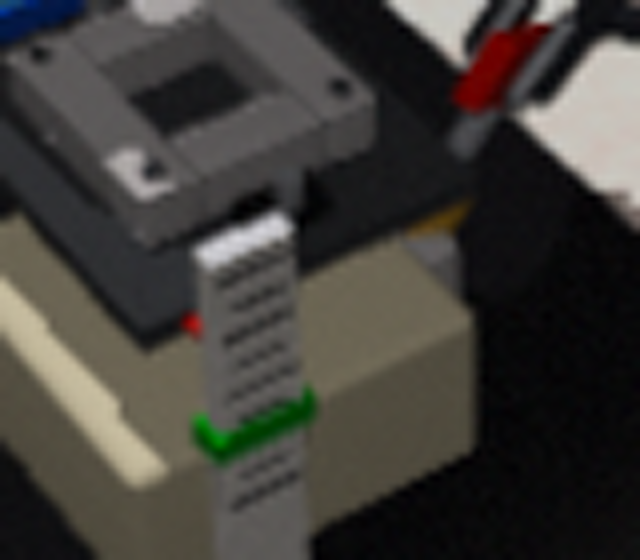

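View pics/t20.png

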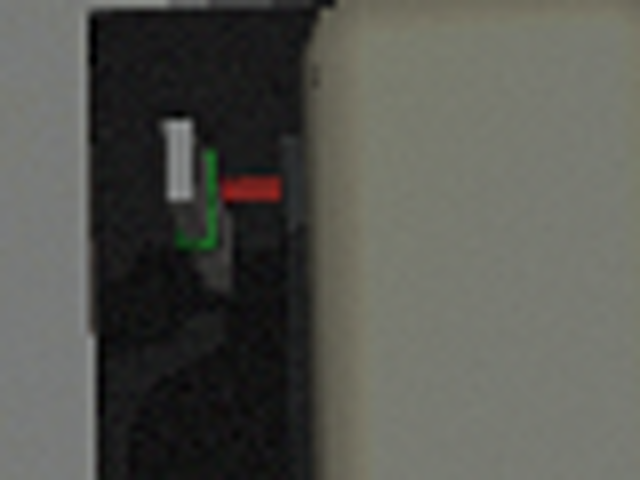

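```bash
python3 -m jog '[{"hand":5,"dx":0,"dy":0,"dz":0,"rx":0,"ry":0,"rz":0},{"hand":5,"dx":0,"dy":0,"dz":0,"rx":0,"ry":0,"rz":0},{"hand":5,"dx":0,"dy":0,"dz":0,"rx":0,"ry":0,"rz":0},{"hand":5,"dx":0,"dy":0,"dz":0,"rx":0,"ry":0,"rz":0}]' >/dev/null; python3 m.py 21
cat > bd.py <<'E'
from meas import *
import glob
def band(ids):
    z=[];zp={};x=[]
    for i in ids:
        d=load("top",i);W=world(d);im=d["img"].astype(int);g=im[...,1]-np.maximum(im[...,0],im[...,2]);m=(g>38);m[:155]=0;m[173:]=0;m[:,:225]=0;m[:,234:]=0
        w=W[m];k=(w[:,2]>128)&(w[:,2]<146);z+=list(w[k,2]);x+=[np.argwhere(m)[k][:,0].min(),np.argwhere(m)[k][:,0].max()]
        r=im[...,0]-np.maximum(im[...,1],im[...,2])>60;r[:155]=0;r[175:]=0;r[:,:228]=0;r[:,240:]=0
        zz=W[r][:,2];zz=zz[abs(zz-np.median(zz))<8];zp[i]=(round(zz.mean(),1),len(zz),W[r][:,:2].mean(0).round(1).tolist())
    print("band",len(z),np.mean(z).round(2),np.percentile(z,[10,50,90]).round(1),min(x),max(x));print("ptr",zp)
E
python3 - <<'E'
from bd import *
for i in(21,22,23):cap("top",i)
band([0,4,5,16,17,18,19,20,21,22,23]);print(arm.read_state()["clock"])
ptr(24)
E
```

```text
side ptr px 223.64,230.09 w470 -> [626.   79.3 145.9] clock 14.93
tool turn 0.502 resid [-0.001  0.001 -0.   ]
band 145 139.26 [136.3 139.3 142.4] 159 170
ptr {0: (np.float64(182.9), 20, [626.2, 88.3]), 4: (np.float64(182.9), 20, [626.2, 88.3]), 5: (np.float64(182.0), 20, [626.4, 88.4]), 16: (np.float64(176.9), 16, [626.5, 89.3]), 17: (np.float64(173.5), 20, [626.4, 90.7]), 18: (np.float64(170.0), 23, [626.3, 89.3]), 19: (np.float64(160.3), 15, [626.6, 89.5]), 20: (np.float64(152.7), 18, [613.6, 84.3]), 21: (np.float64(152.7), 18, [626.4, 88.5]), 22: (np.float64(153.5), 18, [626.2, 88.4]), 23: (np.float64(154.5), 17, [626.1, 88.4])}
15.0833
side ptr px 223.64,230.08 w468 -> [626.   79.3 145.9] clock 15.13
```

```bash
python3 - <<'E'
from bd import *
d=load("side",24);im=d["img"].astype(int)
print(im[214:226,222:240].min(-1))
print((im[...,0]-np.maximum(im[...,1],im[...,2]))[225:236,217:229])
P=[626.2,110.9,210];print(proj(d,P), proj(d,[626.2,110.9,134.5]))
for sx in(-1,1):
  for sy in(-1,1): print(sx,sy,proj(d,[626.2+sx*14,110.9+sy*4,210]).round(1),"band bottom front",proj(d,[626.2+sx*18,110.9+7,134.5-5]).round(1))
E
```

```text
[[ 66  65  62  60  68  66  64  55  46  22   9  12  35  55  55  42  11   8]
 [ 66  65  61  55  66  63  51  24   8   7   6  13  34  55  54  42  11   3]
 [ 63  63  60  55  58  49  33   9   8   9  28  70 103  80  45  35   6   4]
 [ 64  61  54  44  32  25  23  19  28  71 118 159 191 145  61   5   5  12]
 [ 57  52  34  24  25  37  77 109 120 160 200 199 199 182 110  16  18  26]
 [ 35  23  22  37  77 119 163 200 199 199 198 190 176 155  70  25  23  25]
 [ 30  35  70 120 163 199 199 200 195 181 170 136  83  82  64  25  23  25]
 [ 47  58 125 194 200 198 194 180 161 106  78  78  74  70  49  26  23  21]
 [ 47  55 100 165 189 181 162 102  78  75  70  57  56  67  72  26  18  17]
 [ 46  48  70 116 144 104  83  76  66  47  57  66  85  87  75  30  24  34]
 [ 47  52  68  88  86  76  62  50  57  68  85  87  87  83  75  45  50  69]
 [ 48  48  68  87  82  57  48  67  86  86  83  76  70  68  79  71  84  83]]
[[ -3  -3  -5  -4  -4  -5  -4   0   2   2   1   2]
 [ -4  -4  -4  -4  -5  -5  -5   0   1   3   1   2]
 [ -3  -4  -5  -5  -3  -2  -5  -1   3   3   2   1]
 [ -4  -3  -5  -3  -4  -3   1   7   2   3   3   1]
 [ -4  -3  -3  -4  -2   8  59  67  11   1   2   2]
 [ -4  -3  -3  -3  -2  30 115 129  35   3   2   2]
 [ -3  -2  -3   0   0   8  45  81  30   3   3   2]
 [  0  -1  -2   1   2   5  13  27  13   3   3   3]
 [  3   3   3   5   6   6   6   5   3   2   5   1]
 [  6   5   7   7   6   7   6   5   4   3   3   3]
 [  6   7   7   6   7   6   6   5   4   3   3   2]]
[229.13027315 218.42418705] [230.3829425  240.78921137]
-1 -1 [233.2 215.2] band bottom front [238.1 240.9]
-1 1 [235.  217.1] band bottom front [238.1 240.9]
1 -1 [223.2 219.8] band bottom front [225.8 246.9]
1 1 [225.  221.7] band bottom front [225.8 246.9]
```

```bash
python3 - <<'E'
from bd import *
d=load("side",24);im=d["img"].astype(float)
w=np.clip(im.min(-1)-110,0,60);m=np.zeros_like(w);m[213:226,222:238]=1;w*=m
v,u=np.mgrid[:384,:512];ob=np.array([(w*u).sum(),(w*v).sum()])/w.sum();pr=proj(d,[626.3,110.9,210]);b=ob-pr;print("bias",ob,pr,b)
gr=im[...,1]-np.maximum(im[...,0],im[...,2]);K=d["intrinsics"];c=-d["R"].T@d["t"]
def ray(u,v): return d["R"].T@np.array([(u-b[0]-K[0,2])/K[0,0],(v-b[1]-K[1,2])/K[1,1],1.])
zs=[]
for uu in range(229,238):
    col=gr[:,uu];pk=236+np.argmax(col[236:250]);h=28
    q=next(r for r in range(pk,252) if col[r]<h);q=q-1+(col[q-1]-h)/(col[q-1]-col[q])
    r=ray(uu,q);zs.append((c+r*(117.9-c[1])/r[1])[2])
print("band bottom z",np.mean(zs),"centre",np.mean(zs)+5)
# full green centroid vs plane through centre-ish
rr=im[...,0]-np.maximum(im[...,1],im[...,2])-15;rr=np.clip(rr,0,None);rr[:225]=0;rr[236:]=0;rr[:,:216]=0;rr[:,229:]=0
su,sv=(rr*u).sum()/rr.sum(),(rr*v).sum()/rr.sum();r=ray(su,sv)
for x in(626.3,628.3,630.3): print("ptr visible centroid",x,(c+r*(x-c[0])/r[0]).round(1))
E
```

```text
bias [229.89055472 219.70864568] [229.09435388 218.44053621] [0.79620084 1.26810947]
band bottom z 130.26542184942662 centre 135.26542184942662
ptr visible centroid 626.3 [626.3  76.1 148. ]
ptr visible centroid 628.3 [628.3  79.9 152.1]
ptr visible centroid 630.3 [630.3  83.6 156.2]
```

```bash
python3 -m jog '[{"hand":5,"dx":0.26,"dy":0,"dz":0,"rx":0,"ry":0.0138,"rz":-0.0481},{"hand":5,"dx":0,"dy":0,"dz":0,"rx":0,"ry":0,"rz":0},{"hand":5,"dx":0,"dy":0,"dz":0,"rx":0,"ry":0,"rz":0},{"hand":5,"dx":0,"dy":0,"dz":0,"rx":0,"ry":0,"rz":0},{"hand":5,"dx":0,"dy":0,"dz":0,"rx":0,"ry":0,"rz":0}]' >/dev/null; python3 -m jog '[{"hand":5,"dx":0,"dy":0,"dz":0,"rx":0,"ry":0,"rz":0},{"hand":5,"dx":0,"dy":0,"dz":0,"rx":0,"ry":0,"rz":0},{"hand":5,"dx":0,"dy":0,"dz":0,"rx":0,"ry":0,"rz":0},{"hand":5,"dx":0,"dy":0,"dz":0,"rx":0,"ry":0,"rz":0},{"hand":5,"dx":0,"dy":0,"dz":0,"rx":0,"ry":0,"rz":0}]' >/dev/null; python3 m.py 25; python3 -m jog '[{"hand":5,"dx":0,"dy":0,"dz":0,"rx":0,"ry":0,"rz":0},{"hand":5,"dx":0,"dy":0,"dz":0,"rx":0,"ry":0,"rz":0},{"hand":5,"dx":0,"dy":0,"dz":0,"rx":0,"ry":0,"rz":0},{"hand":5,"dx":0,"dy":0,"dz":0,"rx":0,"ry":0,"rz":0},{"hand":5,"dx":0,"dy":0,"dz":0,"rx":0,"ry":0,"rz":0}]' >/dev/null; python3 m.py 26; python3 -c "
from bd import *
cap('top',26);band([26])"
```

```text
side ptr px 223.82,230.32 w436 -> [626.   80.2 145.8] clock 16.02
tool turn 0.553 resid [-0.     0.001 -0.   ]
side ptr px 223.93,230.82 w369 -> [626.   80.6 144.4] clock 16.48
tool turn 0.553 resid [-0.     0.001 -0.   ]
band 15 138.89 [136.6 139.1 141.2] 159 170
ptr {26: (np.float64(151.3), 15, [626.0, 89.0])}
```

```bash
python3 -m jog '[{"hand":5,"dx":0.13,"dy":0,"dz":0,"rx":0,"ry":0.007,"rz":-0.024},{"hand":5,"dx":0,"dy":0,"dz":0,"rx":0,"ry":0,"rz":0},{"hand":5,"dx":0,"dy":0,"dz":0,"rx":0,"ry":0,"rz":0},{"hand":5,"dx":0,"dy":0,"dz":0,"rx":0,"ry":0,"rz":0},{"hand":5,"dx":0,"dy":0,"dz":0,"rx":0,"ry":0,"rz":0}]' >/dev/null; python3 -m jog '[{"hand":5,"dx":0,"dy":0,"dz":0,"rx":0,"ry":0,"rz":0},{"hand":5,"dx":0,"dy":0,"dz":0,"rx":0,"ry":0,"rz":0},{"hand":5,"dx":0,"dy":0,"dz":0,"rx":0,"ry":0,"rz":0},{"hand":5,"dx":0,"dy":0,"dz":0,"rx":0,"ry":0,"rz":0},{"hand":5,"dx":0,"dy":0,"dz":0,"rx":0,"ry":0,"rz":0}]' >/dev/null; python3 m.py 27; python3 -c "
from bd import *
cap('top',27);band([27])"
```

```text
side ptr px 224.00,231.85 w409 -> [626.   80.6 140.7] clock 17.42
tool turn 0.577 resid [-0.     0.001 -0.   ]
band 14 138.3 [135.3 137.8 142.2] 159 170
ptr {27: (np.float64(147.1), 14, [626.5, 89.8])}
```

```bash
python3 -m jog '[{"hand":5,"dx":0,"dy":0,"dz":0,"rx":0,"ry":0,"rz":0},{"hand":5,"dx":0,"dy":0,"dz":0,"rx":0,"ry":0,"rz":0},{"hand":5,"dx":0,"dy":0,"dz":0,"rx":0,"ry":0,"rz":0},{"hand":5,"dx":0,"dy":0,"dz":0,"rx":0,"ry":0,"rz":0},{"hand":5,"dx":0,"dy":0,"dz":0,"rx":0,"ry":0,"rz":0}]' >/dev/null; python3 -m jog '[{"hand":5,"dx":0,"dy":0,"dz":0,"rx":0,"ry":0,"rz":0},{"hand":5,"dx":0,"dy":0,"dz":0,"rx":0,"ry":0,"rz":0},{"hand":5,"dx":0,"dy":0,"dz":0,"rx":0,"ry":0,"rz":0},{"hand":5,"dx":0,"dy":0,"dz":0,"rx":0,"ry":0,"rz":0},{"hand":5,"dx":0,"dy":0,"dz":0,"rx":0,"ry":0,"rz":0}]' >/dev/null; python3 m.py 28; python3 -c "
from bd import *
cap('top',28);band([28])"
```

```text
side ptr px 223.96,233.02 w508 -> [626.   79.9 136.1] clock 18.35
tool turn 0.577 resid [-0.     0.001 -0.   ]
band 14 139.15 [136.9 139.5 141.7] 159 170
ptr {28: (np.float64(142.5), 19, [626.3, 90.9])}
```

Two rows more, then close below the crack point to stop and measure.

```bash
python3 -m jog '[{"hand":5,"dx":0,"dy":0,"dz":0,"rx":0,"ry":0,"rz":0},{"hand":5,"dx":0,"dy":0,"dz":0,"rx":0,"ry":0,"rz":0},{"hand":5,"dx":0,"dy":0,"dz":0,"rx":0,"ry":0,"rz":0},{"hand":5,"dx":0,"dy":0,"dz":0,"rx":0,"ry":0,"rz":0},{"hand":5,"dx":-0.51,"dy":0.02,"dz":0,"rx":0,"ry":-0.0276,"rz":0.0961}]' >/dev/null; python3 -m jog '[{"hand":5,"dx":0,"dy":0,"dz":0,"rx":0,"ry":0,"rz":0},{"hand":5,"dx":0,"dy":0,"dz":0,"rx":0,"ry":0,"rz":0},{"hand":5,"dx":0,"dy":0,"dz":0,"rx":0,"ry":0,"rz":0},{"hand":5,"dx":0,"dy":0,"dz":0,"rx":0,"ry":0,"rz":0},{"hand":5,"dx":0,"dy":0,"dz":0,"rx":0,"ry":0,"rz":0}]' >/dev/null; python3 m.py 29; python3 -c "
from bd import *
for i in(29,30,31,32): cap('top',i)
band([29,30,31,32]);ptr(33)
crop(load('side',33),200,205,260,260,'s33',10);crop(load('top',32),215,145,265,185,'t32',12)"
```

```text
side ptr px 224.14,233.62 w415 -> [626.   80.7 134.6] clock 19.28
tool turn 0.477 resid [-0.001  0.001 -0.   ]
band 59 139.05 [136.5 138.8 141.6] 159 170
ptr {29: (np.float64(139.4), 21, [626.5, 90.3]), 30: (np.float64(141.2), 21, [626.2, 90.2]), 31: (np.float64(139.3), 21, [626.5, 90.3]), 32: (np.float64(140.6), 20, [626.2, 90.2])}
side ptr px 224.14,233.62 w415 -> [626.   80.7 134.6] clock 19.53
```

View pics/s33.png

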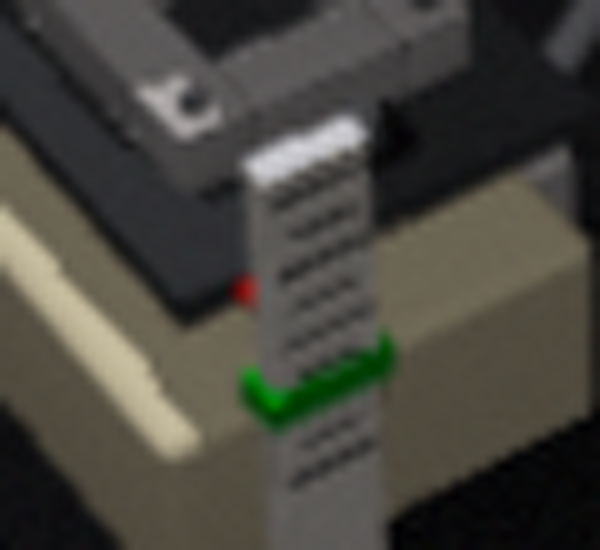

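View pics/t32.png

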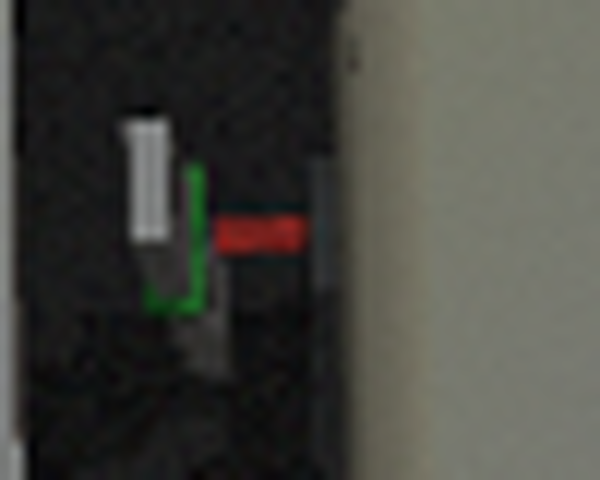

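```bash
python3 - <<'E'
from bd import *
d=load("side",33);K=d["intrinsics"];c=-d["R"].T@d["t"]
for su,sv in((223.17,221.44),(223.64,230.08),(224.14,233.62)):
    r=d["R"].T@np.array([(su-.796-K[0,2])/K[0,0],(sv-1.268-K[1,2])/K[1,1],1.]);X=c+r*(628.3-c[0])/r[0]
    r2=c+r*((714.3-79.5)/-r[1])
    print(X.round(1),"mid~",round(X[2]-.8,1), "plane y=79.5:",r2.round(1))
E
```

```text
[628.3  80.6 182.2] mid~ 181.4 plane y=79.5: [627.7  79.5 181. ]
[628.3  79.9 152.1] mid~ 151.3 plane y=79.5: [628.1  79.5 151.7]
[628.3  81.2 140.8] mid~ 140.0 plane y=79.5: [627.4  79.5 138.9]
```

```bash
python3 -m jog '[{"hand":5,"dx":0.4,"dy":0,"dz":0,"rx":0,"ry":0.0215,"rz":-0.075},{"hand":5,"dx":0,"dy":0,"dz":0,"rx":0,"ry":0,"rz":0},{"hand":5,"dx":0,"dy":0,"dz":0,"rx":0,"ry":0,"rz":0},{"hand":5,"dx":0,"dy":0,"dz":0,"rx":0,"ry":0,"rz":0},{"hand":5,"dx":0,"dy":0,"dz":0,"rx":0,"ry":0,"rz":0}]' >/dev/null; python3 -m jog '[{"hand":5,"dx":0,"dy":0,"dz":0,"rx":0,"ry":0,"rz":0},{"hand":5,"dx":0,"dy":0,"dz":0,"rx":0,"ry":0,"rz":0},{"hand":5,"dx":0,"dy":0,"dz":0,"rx":0,"ry":0,"rz":0},{"hand":5,"dx":0,"dy":0,"dz":0,"rx":0,"ry":0,"rz":0},{"hand":5,"dx":0,"dy":0,"dz":0,"rx":0,"ry":0,"rz":0}]' >/dev/null; python3 m.py 34;  python3 -m jog '[{"hand":5,"dx":0,"dy":0,"dz":0,"rx":0,"ry":0,"rz":0},{"hand":5,"dx":0,"dy":0,"dz":0,"rx":0,"ry":0,"rz":0},{"hand":5,"dx":0,"dy":0,"dz":0,"rx":0,"ry":0,"rz":0},{"hand":5,"dx":0,"dy":0,"dz":0,"rx":0,"ry":0,"rz":0}]' >/dev/null; python3 m.py 35; python3 -c "
from bd import *
cap('top',35);band([35])"
```

```text
side ptr px 224.03,234.17 w497 -> [626.   79.9 132. ] clock 20.42
tool turn 0.557 resid [-0.001  0.001 -0.   ]
side ptr px 224.14,234.41 w398 -> [626.   80.4 131.5] clock 20.8
tool turn 0.557 resid [-0.001  0.001 -0.   ]
band 15 139.01 [135.1 139.4 142.4] 159 170
ptr {35: (np.float64(137.3), 17, [626.2, 89.4])}
```

```bash
python3 -m jog '[{"hand":5,"dx":0,"dy":0,"dz":0,"rx":0,"ry":0,"rz":0},{"hand":5,"dx":-0.61,"dy":0.02,"dz":0,"rx":0,"ry":-0.033,"rz":0.115},{"hand":5,"dx":-0.61,"dy":0.02,"dz":0,"rx":0,"ry":-0.033,"rz":0.115},{"hand":5,"dx":0,"dy":0,"dz":0,"rx":0,"ry":0,"rz":0},{"hand":5,"dx":0,"dy":0,"dz":0,"rx":0,"ry":0,"rz":0}]' >/dev/null; python3 -c "
from bd import *
for i in(36,37,38): cap('top',i)
band([36,37,38]);ptr(38);angle()
p,R=poseF(0,56,0);print(delta(p,R)[:2])"
```

```text
band 46 139.43 [136.  139.7 142.5] 159 170
ptr {36: (np.float64(136.9), 17, [626.3, 89.5]), 37: (np.float64(135.9), 17, [626.5, 89.5]), 38: (np.float64(137.2), 16, [611.5, 84.8])}
side ptr px 224.15,234.57 w342 -> [626.   80.4 130.9] clock 21.47
tool turn 0.315 resid [-0.001  0.001 -0.001]
(array([-2.3, -1.3,  1.9]), array([-0.0009, -0.0855,  0.3032]))
```

```bash
python3 -m jog '[{"hand":5,"dx":-0.61,"dy":0.02,"dz":0,"rx":0,"ry":-0.033,"rz":0.115},{"hand":5,"dx":-0.61,"dy":0.02,"dz":0,"rx":0,"ry":-0.033,"rz":0.115},{"hand":5,"dx":-0.5,"dy":0.02,"dz":0,"rx":0,"ry":-0.028,"rz":0.096},{"hand":5,"dx":-0.1,"dy":0,"dz":0,"rx":0,"ry":-0.008,"rz":0.028},{"hand":5,"dx":0,"dy":0,"dz":0,"rx":0,"ry":0,"rz":0}]'; python3 -c "
from bd import *
angle();s=arm.read_state();print(s['contact_force'].round(1),s['wrist_torque'].round(2),(s['wrist_torque']@A).round(2))
d=cap('side',39);crop(d,230,160,300,220,'s39',9)"
```

```text
clock: 21.88
position: [460.2, 2.8, 113.2]
ee_rot: [0.639, 0.609, 0.335, 0.329]
contact_force: [-10.9, -9.2, 11.7]
gripper_width: 11.3
tool turn -0.047 resid [-0.003  0.    -0.003]
[-10.9  -9.2  11.7] [-2.31  1.07 -0.61] 1.02
```

View pics/s39.png

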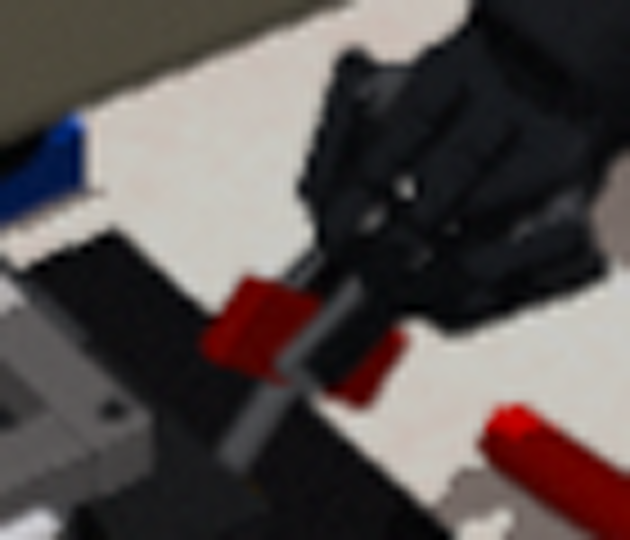

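```bash
python3 -m jog '[{"hand":30,"dx":0,"dy":0,"dz":0,"rx":0,"ry":0,"rz":0},{"hand":60,"dx":0,"dy":0,"dz":0,"rx":0,"ry":0,"rz":0},{"hand":80,"dx":0,"dy":0,"dz":0,"rx":0,"ry":0,"rz":0},{"hand":85,"dx":0,"dy":0,"dz":0,"rx":0,"ry":0,"rz":0},{"hand":85,"dx":0,"dy":0,"dz":0,"rx":0,"ry":0,"rz":0}]'; python3 -m jog '[{"hand":85,"dx":0,"dy":0,"dz":0,"rx":0,"ry":0,"rz":0},{"hand":85,"dx":0,"dy":0,"dz":0,"rx":0,"ry":0,"rz":0},{"hand":85,"dx":0,"dy":0,"dz":-10,"rx":0,"ry":0,"rz":0},{"hand":85,"dx":0,"dy":0,"dz":-15,"rx":0,"ry":0,"rz":0},{"hand":85,"dx":0,"dy":0,"dz":-15,"rx":0,"ry":0,"rz":0}]';python3 -m jog '[{"hand":85,"dx":0,"dy":0,"dz":-10,"rx":0,"ry":0,"rz":0},{"hand":85,"dx":0,"dy":0,"dz":0,"rx":0,"ry":0,"rz":0},{"hand":85,"dx":0,"dy":0,"dz":0,"rx":0,"ry":0,"rz":0}]'
python3 -c "
from bd import *
for i in(40,41,42): cap('top',i)
band([40,41,42]);ptr(42)
d=load('side',42);crop(d,190,140,320,260,'s42',5)
r=red(d,40);r[:,:250]=0;r[:,280:]=0;r[:185]=0;r[215:]=0;P=world(d)[r];P=P[abs(P[:,1]-np.median(P[:,1]))<5];print('paddle normal',np.linalg.svd(P-P.mean(0),full_matrices=False)[2][2].round(3),P.mean(0).round(1),len(P))"
```

```text
clock: 22.35
position: [460.5, 3.5, 112.9]
ee_rot: [0.64, 0.609, 0.336, 0.327]
contact_force: [-0.5, 0.1, -0.1]
gripper_width: 71.1
clock: 22.77
position: [426.5, 3.5, 134.7]
ee_rot: [0.641, 0.608, 0.335, 0.326]
contact_force: [0.9, 0.0, 0.1]
gripper_width: 85.0
clock: 23.02
position: [419.5, 4.3, 142.0]
ee_rot: [0.639, 0.609, 0.336, 0.328]
contact_force: [0.6, -0.0, 0.5]
gripper_width: 84.9
band 44 139.82 [137.3 139.3 143.8] 159 170
ptr {40: (np.float64(137.4), 17, [626.2, 89.4]), 41: (np.float64(138.0), 16, [611.4, 84.6]), 42: (np.float64(136.6), 17, [626.3, 89.5])}
side ptr px 224.13,234.48 w368 -> [626.   80.3 131.2] clock 23.22
paddle normal [ 0.016 -0.999 -0.046] [451.7   9.6 121.1] 176
```

View pics/s42.png

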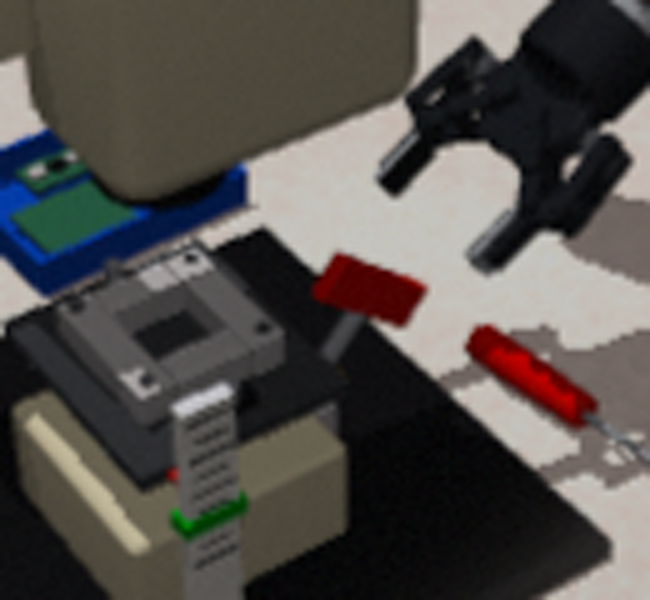

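```bash
python3 -c "
from bd import *
for ids in((0,4,5),(40,41,42)):
    z=np.concatenate([world(load('top',i))[150:176,240:243,2].ravel() for i in ids]);m=np.median(z);k=z[abs(z-m)<6];print(ids,m.round(1),k.mean().round(2),len(k),len(z))
a=load('top',0);b=load('top',42);
def c(d,nm):
    h=cv2.cvtColor(d['img'],cv2.COLOR_RGB2HSV);s={'tray':(abs(h[...,0].astype(int)-112)<10)&(h[...,1]>150),'drv':red(d)&(np.mgrid[:384,:512][0]>245)}[nm];s[:,:200]=0;s[:140]=0;s[290:]=0;return np.argwhere(s).mean(0).round(1),s.sum()
print(c(a,'tray'),c(b,'tray'),c(a,'drv'),c(b,'drv'))
"
```

```text
(0, 4, 5) 186.0 186.52 190 234
(40, 41, 42) 136.8 139.73 94 234
(array([218.9, 362.3]), np.int64(1532)) (array([219. , 362.1]), np.int64(1533)) (array([259.9, 261.6]), np.int64(222)) (array([259.9, 251. ]), np.int64(17))
```

```bash
python3 -c "
from bench import arm
print(arm.job_done(),arm.read_state()['clock'])"
```

```text
the job is handed in; nothing more can be done
the job is handed in; nothing more can be done
```

The stage is down with its red pointer level with the green band, the valve is shut and released, and the job is handed in. No verdict was reported.

**What I did:** The arm could not reach the valve exactly along its 40° axis. I gripped the paddle tilted about 56° instead and turned it about the valve's own axis. The stage began to creep at about 0.55 rad. I never opened past about 0.60 rad, which gave roughly 10 mm/s at most. I brought the stage down in three stages, stopping to measure, then pushed the valve hard against its stop (about 1 N m). After that I opened the hand and backed off about 50 mm. The clock was about 23 s.

**Last checks:**
- **Pointer height:** the top camera put the middle of the pointer at about 135.2 mm and the band's middle at about 134.5 to 135 mm. The side camera gave about 136 to 137 mm against 135.3 mm, so it reads the pointer up to about 2 mm above the band's middle. A rougher check on the plate's top surface gave about 134 mm. They disagree by up to about 3 mm, but all lie within the ±5 mm allowed.
- **Stage at rest:** the pointer stayed in the same place in the side view after the valve was shut.
- **Valve and hand:** the paddle's face is back within about 0.03 rad of its starting direction. The force readings are near zero, so the hand is clear.
- **Loose items:** the tray has not moved. The screwdriver was mostly hidden by the hand in the last top view, so I could not measure it there, but it looks undisturbed in the side view. I did not measure the mouse; the arm only passed well above it on the way in.

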